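# Close a two-part plaster mould on its model and hold it shut for taping

## Task

Put the turned wooden model away in its plaster mould: lay it on its side in the hollow of the half with the brass dowels, stem out of the open end, and let go of it; then set the other half from the drying board on top, the right way round, so that its sockets go over the dowels and the seam closes all the way. Finish while still gripping the upper half and pressing it steadily down with about 15 to 20 N, so that I can tape the mould shut; keep the lower half about where it stands and leave the other things alone.

Things in the scene. Friction and masses are not known exactly. Their poses are not given: they have to be found in the camera images.
- mould_lower: loose white plaster block, 124 (x) by 60 (y) by 40 mm high, 0.45 kg, seam face up, with a half-round hollow along its x axis and two brass dowels. Origin: centre of its underside, z up; +x goes to the end where the hollow is open (roughly world -y at the start)
- hollow (a point): point on the axis of mould_lower's hollow (block x = 0, y = 0, z = 40 mm, seam height; axes as the block). In block x: closed end at -39 mm, radius 17 mm up to 20 mm, narrowing to radius 9 mm at 34 mm, then 9 mm and open through the end face at 62 mm
- dowel_a (a point): foot of one dowel on the seam face, block (x, y, z) = (-50, -15, 40) mm: 10 mm in diameter, 9 mm high, rounded tip
- dowel_b (a point): foot of the other dowel, block (x, y, z) = (48, 20, 40) mm, same size
- mould_upper: loose white plaster block, 124 (x) by 60 (y) by 32 mm high, 0.28 to 0.42 kg, lying seam face down, as it must go on, on slats 24 mm above the table. Origin: centre of its underside (the seam), z up. Closed, its origin is at (0, 0, 40) mm of mould_lower with x axes the same way (it fits only so). Long sides flat: grip across the 60 mm width
- socket_a (a point): mouth of the socket in mould_upper's underside that goes over dowel_a, at (-50, -15, 0) mm of mould_upper, 11.5 mm wide
- socket_b (a point): mouth of the socket that goes over dowel_b, at (48, 20, 0) mm of mould_upper, 11.5 mm wide; the same half-round hollow runs between the sockets
- model: turned wooden bottle model, 147 mm long, 0.05 to 0.1 kg, standing on its foot. Origin: foot centre; z along its axis to the stem. Body 32 mm in diameter to z = 55 mm, shoulder to 69 mm, then a stem 16 mm in diameter. Laid in the hollow its axis is 39 to 40 mm above the table, foot at about x = -36 mm of mould_lower (2 mm play), and 48 mm of stem sticks out
- drying_board: fixed plywood board 105 by 165 mm, 12 mm thick, with two slats across it; slat tops 24 mm above the table. Origin: centre of its underside. Left of it (+y), beside the robot's start pose, stands a laboratory balance: clear it by rising to 0.36 m before crossing
- cup: white cup, 78 mm wide, 67 mm high, standing near the model (leave it alone). Origin: centre of its foot
- tape: roll of tape lying flat, 92 mm wide, 48 mm high (leave it alone). Origin: centre of its underside
- kidney: wooden potter's rib lying flat, 64 by 100 by 8 mm (leave it alone). Origin: centre of its underside
- test_bowl: small green bowl, 85 mm wide, 40 mm high, behind the mould (leave it alone). Origin: centre of its underside

How it is judged:
On the way, in this order (a step that is already met when the one before it is completed fails the run):
1. the model lies on its side in the hollow of the lower half, stem out of the open end, let go, the mould still open (angle between the z axis of model and the x axis of mould_lower, either way round below 0.08 rad and x of model in the frame of mould_lower between -0.042 and -0.03 m and y of model in the frame of mould_lower between -0.004 and 0.004 m and z of model in the frame of mould_lower below 0.043 m and contact force between the fingers and model below 0.3 N and distance between mould_upper and mould_lower above 0.08 m), for 0.2 s.
2. the upper half sits on the dowels with the seam closed (z of mould_upper in the frame of mould_lower below 0.042 m and x of mould_upper in the frame of mould_lower between -0.003 and 0.003 m and y of mould_upper in the frame of mould_lower between -0.003 and 0.003 m and angle between the x axis of mould_upper and the x axis of mould_lower, either way round below 0.04 rad), for 0.2 s.
At the end, for the whole second after the job is handed in: Model lying in the closed mould; upper half on the dowels within 3 mm and 0.04 rad, seam open under 2 mm; lower half flat on the table; the fingers still hold the upper half and press it on with 9 to 45 N (its own weight is under 4.2 N) (all of step 2 and contact force between mould_upper and mould_lower between 9 and 45 N and contact force between the fingers and mould_upper above 2 N and z of mould_upper in the frame of mould_lower above 0.037 m and angle between the z axis of model and the x axis of mould_lower, either way round below 0.08 rad and x of model in the frame of mould_lower between -0.042 and -0.03 m and z of model in the frame of mould_lower below 0.043 m and angle between mould_lower's own z axis and vertical below 0.05 rad and height (world z) of mould_lower below 0.004 m and linear speed of mould_upper below 0.02 m/s); the arm keeps its last pose, push and grip.
It fails at once if the lower half was shoved more than 40 mm (distance of mould_lower from where it was at the start of the episode above 0.04 m).
It fails at once if the halves were pressed together with more than 60 N (contact force between mould_upper and mould_lower above 60 N).
It fails at once if a bystander was moved more than 20 mm (distance of any of cup, tape, kidney, test_bowl from where it was at the start of the episode above 0.02 m).
It also fails if it takes over 64 s, if anything falls off the work surface, if the arm or the gripper's body presses on something with over 40 N, if the wrist force passes 120 N, or if a joint passes its speed limit or range.

## Robot

A 7-joint arm with a two-finger parallel gripper is mounted at the origin on a cart in front of the work surface, level with it; the furniture and walls round the work are solid. World frame = base frame: x ahead of the robot, y to its left, z up, the work surface at z = 0. Lengths are in m, angles in rad, forces in N, time in s.
With the tool pointing down it reaches from about 0.425 to 0.875 m from the base axis. Payload 4.7 kg.
Tool frame: the origin (TCP) lies at the very end of the fingers, on their centre line; the grasp point (between the pads) lies 19 mm behind it (grip_point_offset is the distance from the TCP to the grasp point, in m); x points along the fingers, z is the direction in which the jaws open and shut, and the axes are right-handed (so a half turn about x gives the same grasp; the last joint's range is limited). The gripper opens to 87 mm and grips with 3 to 60 N. Pads are 19 mm wide; open, the fingers measure 117 mm over their backs; the gripper's body (75 mm by 190 mm) begins 51 mm behind the grasp point.
Start: joints at [-1.279, 0.321, -0.07, 1.45, 0.023, 1.371, -0.057], TCP at [0.178, 0.625, 0.223] pointing down, gripper open.
Joint ranges: [-2.86, 2.86], [-0.3, 2.09], [-1.38, 1.24], [0.06, 2.45], [-1.56, 4.7], [0.09, 2.05], [-2.69, 2.69]. Speed limits (rad/s): [2.57, 2.57, 3.14, 3.14, 3.14, 3.14, 3.14].

## Interface

Orientations are given as a rotation vector (axis times angle).
In Python, from bench import get_state, get_image, calibration, close_job, grip_point_offset gives the robot as it stands.
- The arm moves only by the tool play_rows, never from a script. Its argument "targets" is a list of rows, each an object with "claw": the closure, from 0 (fully open) to 1 (shut); "linear": the shift along the tool's x, y, z as a fraction of full scale, a list of three; "rotation": the turn, a rotation vector about the tool's x, y, z as a fraction of full scale, a list of three. In form: [{"claw": claw, "linear": [x, y, z], "rotation": [wx, wy, wz]}, ...]. A call has 1 to 10 rows; each row shifts and turns the pose as measured when the row begins, along the tool's axes as they then stand; what a row does not reach is not made up. Full scale, the value 1, is 2.5 cm for a shift and 90 degrees for a turn. A row lasts 1/12 s, in which the tool goes at most 41.7 mm and 7.16 degrees, less where a joint would pass 70% of its speed; a pose out of reach is approached as far as the arm can. A call with a number of a shift or a turn outside -1 to 1 is refused whole. A call with a gripper value outside its range is refused whole. The fingers move at their own pace and stop on an object; "newtons" is the grip in N (left out, the last holds). Time passes only in rows, so rows that do not move let the fingers close. It gives the time, the measured TCP pose, the force and the opening at its end, in the units of the state.
- get_state(): the state, without advancing time (a new reading comes with each control period).
- get_image(name): name is "scene" or "side" or "wrist"; returns the picture (400x640x3 uint8, blue, green, red); there is no depth.
- calibration(name): a dict with "fx", "fy", "cx", "cy" (pixels), "rvec" (rotation vector, rad) and "tvec" (3), from world to camera coordinates, as OpenCV has them; the wrist camera has in their place "hand_eye" (4x4, takes a point from camera to tool coordinates, whose origin is the TCP and whose axes are the tool frame's). Camera axes: x right, y down, z forward; pixel columns grow to the right and rows downward; lengths in m; the calibration is good to about 2 mm. A picture is of the moment at which its call begins: read the wrist's pose just before it. calibration takes no time and is no camera call.
- close_job(): hands the job in, once; it reports no verdict.
The state is a dict: "time": time; "joint_positions": joint angles; "qd": joint speeds; "joint_torque": joint torques, N m; "position": TCP position; "tool_rot": TCP orientation; "ft_force": force on the tool from outside, world axes, zero at the start; "torque": the same for the moment, N m; "grip_width": opening from 0.0 (shut) to 1.0 (fully open).
Only numpy, scipy, OpenCV 4.12 (cv2) and the standard library are available. Lean on these libraries where they do the work, as an engineer would, in place of code of your own. Each camera call takes 0.05 s, during which the arm holds its last target. There are 200 camera calls.

## Working session

There is one attempt and no reset: what is moved stays moved. The work goes in short steps, Python scripts to look and compute and a tool call to move; the robot and the scene stay as the last step left them, time stands still between calls to the robot, and variables do not carry over. Pictures are saved under pics/ and viewed, about 8 in all and at most 12, crops included, and the job is handed in when it is done.

Besides the shell and the picture viewer there is one more tool, called after "Request:" as a command line: name --argument value ..., lists and objects as JSON in quotes. play_rows: Moves the arm, as the interface text tells. Shift numbers are shares of 2.5 cm and turn numbers shares of 90 degrees, none past 1 either way. Its arguments: {"type":"object","properties":{"targets":{"type":"array"},"newtons":{"type":"number"}},"required":["targets"]}

```bash
mkdir -p pics; ls; python3 - <<'E'
from bench import *
import cv2,numpy as np
s=get_state();print({k:np.round(v,3) for k,v in s.items()}, grip_point_offset)
for n in ("scene","side","wrist"):
    c=calibration(n);print(n,c)
    if n!="wrist": 
        R=cv2.Rodrigues(np.array(c["rvec"],float))[0];print("cam pos",-R.T@np.array(c["tvec"]).ravel())
    cv2.imwrite(f"pics/{n}0.png",get_image(n))
E
```

```text
pics
{'time': np.float64(0.0), 'joint_positions': array([-1.279,  0.322, -0.07 ,  1.452,  0.023,  1.371, -0.057]), 'qd': array([-0.001,  0.001,  0.   ,  0.   , -0.   ,  0.002, -0.001]), 'joint_torque': array([ 0.0000e+00, -4.9128e+01, -4.0400e-01, -3.1253e+01, -6.4000e-02,
        4.3000e-02,  0.0000e+00]), 'position': array([0.178, 0.625, 0.221]), 'tool_rot': array([-1.003,  1.329,  1.001]), 'ft_force': array([ 0.626, -0.167, -0.045]), 'torque': array([ 0.02 , -0.017,  0.002]), 'grip_width': np.float64(0.997)} 0.0187
scene {'fx': 373.4935858544671, 'fy': 373.4935858544671, 'cx': 315.36555782241095, 'cy': 195.86723016306047, 'rvec': array([ 2.02990582, -0.83131034,  0.42322173]), 'tvec': array([-0.39528325,  0.24168755,  0.66192277])}
cam pos [ 0.00168461 -0.57880086  0.56372883]
side {'fx': 386.32566369916924, 'fy': 386.32566369916924, 'cx': 322.87689170537095, 'cy': 197.21192075332783, 'rvec': array([ 2.34657333e-04, -2.66406095e+00,  1.63533419e+00]), 'tvec': array([0.55546717, 0.05090216, 1.0789496 ])}
cam pos [0.54051744 0.94361292 0.54101997]
wrist {'fx': 301.7420946918584, 'fy': 301.7420946918584, 'cx': 317.3907274365018, 'cy': 198.96990043032048, 'hand_eye': array([[ 2.96191738e-04, -2.62635545e-01,  9.64895063e-01,
        -1.61593585e-01],
       [ 6.46718914e-04, -9.64894853e-01, -2.62635686e-01,
         7.17531389e-02],
       [ 9.99999747e-01,  7.01806407e-04, -1.15942509e-04,
         4.07899360e-04],
       [ 0.00000000e+00,  0.00000000e+00,  0.00000000e+00,
         1.00000000e+00]])}
```

View pics/scene0.png

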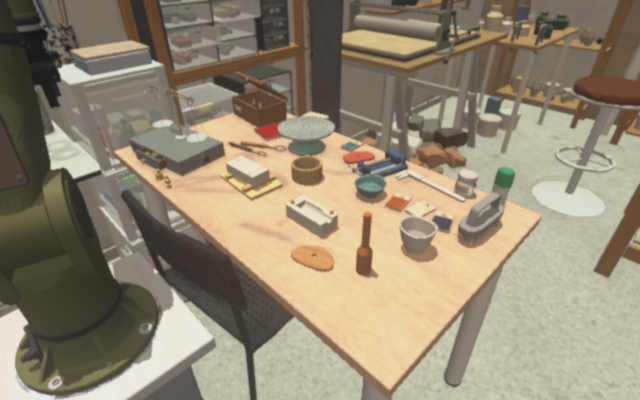

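View pics/side0.png

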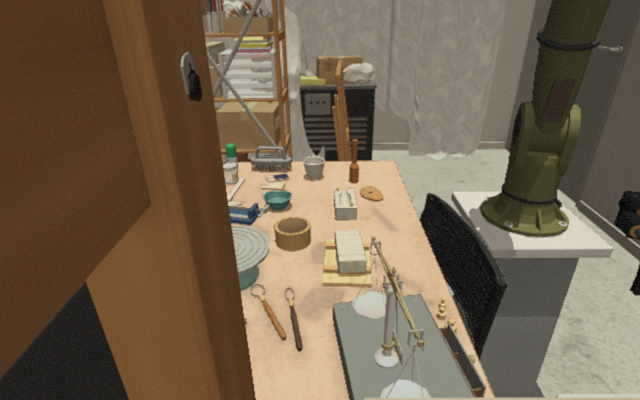

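The scene view shows the model (foot about 364,270), lower mould (311,215), upper half on its board (248,172), cup (418,235), rib (313,258) and bowl (370,187). The side view shows the lower mould at (345,204), the upper half at (350,253) and the model's foot at (354,180).

```bash
cat > h.py <<'E'
from bench import *
import cv2,numpy as np
from scipy.spatial.transform import Rotation as Ro
def pose(s=None):
    s=s or get_state(); return np.array(s["position"]),Ro.from_rotvec(s["tool_rot"]).as_matrix()
def ray(n,uv,p=None):
    c=calibration(n); d=np.array([(uv[0]-c["cx"])/c["fx"],(uv[1]-c["cy"])/c["fy"],1.])
    if n=="wrist":
        t,R=p; H=np.array(c["hand_eye"]); return t+R@H[:3,3], R@(H[:3,:3]@d)
    R=cv2.Rodrigues(np.array(c["rvec"],float))[0]
    return -R.T@np.array(c["tvec"]).ravel(), R.T@d
def onz(n,uv,z,p=None):
    o,d=ray(n,uv,p); return o+d*(z-o[2])/d[2]
def tri(*rs):
    A=0;b=0
    for o,d in rs:
        d=d/np.linalg.norm(d);P=np.eye(3)-np.outer(d,d);A=A+P;b=b+P@o
    x=np.linalg.solve(A,b); return x,[round(float(np.linalg.norm(np.cross(x-o,d/np.linalg.norm(d)))),4) for o,d in rs]
E
python3 - <<'E'
from h import *
np.set_printoptions(precision=4,suppress=True)
for nm,uv,z in [("model foot",(364,271),0),("lower",(311,212),.04),("upper",(248,168),.056),("cup",(418,248),0),("kidney",(313,258),.004),("bowl",(370,195),0),("tape",(307,163),.048)]:
    print(nm,onz("scene",uv,z))
for nm,uv,z in [("model foot",(354,181),0),("lower",(345,204),.04),("upper",(350,240),.056)]:
    print(nm,"side",onz("side",uv,z))
p,R=pose();print(R)
img=[cv2.imread("pics/scene0.png")[130:300,200:460],cv2.imread("pics/side0.png")[140:290,300:420]]
cv2.imwrite("pics/c1.png",cv2.resize(img[0],None,fx=3,fy=3,interpolation=cv2.INTER_CUBIC))
cv2.imwrite("pics/c2.png",cv2.resize(img[1],None,fx=4,fy=4,interpolation=cv2.INTER_CUBIC))
E
```

```text
model foot [ 0.4556 -0.2431  0.    ]
lower [ 0.4835 -0.0551  0.04  ]
upper [0.4872 0.2007 0.056 ]
cup [ 0.5951 -0.2824  0.    ]
kidney [ 0.4046 -0.1432  0.004 ]
bowl [ 0.6861 -0.0723  0.    ]
tape [0.6302 0.1158 0.048 ]
model foot side [ 0.4528 -0.241   0.    ]
lower side [ 0.4938 -0.001   0.04  ]
upper side [0.4914 0.204  0.056 ]
[[-0.0003 -0.9617  0.2742]
 [-0.0014  0.2742  0.9617]
 [-1.     -0.0001 -0.0015]]
```

View pics/c1.png

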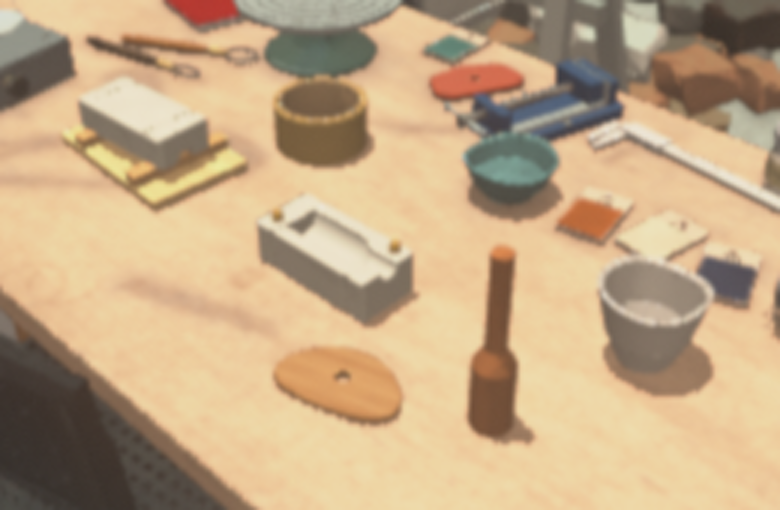

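The crop shows lower-mould dowels at crop (277,214) and (395,246), the open end towards -y, and the model's foot at (492,425). Upper half: I can't see which end is open.

View pics/c2.png

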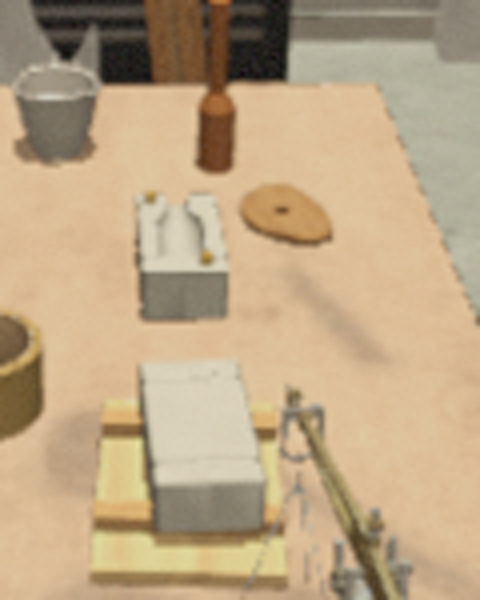

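The +y end of the upper half looks solid, so it probably lies open end towards -y; I'll verify this with the wrist camera. Next I'll measure the dowels, model and block outlines.

```bash
python3 - <<'E'
from h import *
np.set_printoptions(precision=4,suppress=True)
S=cv2.imread("pics/scene0.png");D=cv2.imread("pics/side0.png")
def brass(I,uv,r=6):
    u,v=map(int,uv);P=I[v-r:v+r+1,u-r:u+r+1].astype(float)
    sat=P[...,2]-P[...,0]; w=np.clip(sat-45,0,None); yy,xx=np.mgrid[-r:r+1,-r:r+1]
    return (u+(w*xx).sum()/w.sum(), v+(w*yy).sum()/w.sum()),(w>0).sum()
P={}
for k,us,ud in [("a",(292,201),(352,204)),("b",(332,212),(337,189))]:
    s,n1=brass(S,us,5);d,n2=brass(D,ud,4);x,e=tri(ray("scene",s),ray("side",d))
    P[k]=x;print(k,s,n1,d,n2,x,e,onz("scene",s,.0445),onz("side",d,.0445))
for src in ("scene","side","tri"):
    pa,pb=[P[k] if src=="tri" else None for k in "ab"] if src=="tri" else [onz(src,brass(*( (S,u,5) if src=="scene" else (D,u,4)))[0],.0445) for u in (((292,201),(332,212)) if src=="scene" else ((352,204),(337,189)))]
    dv=(pb-pa)[:2]; L=np.hypot(*dv); yaw=np.arctan2(dv[1],dv[0])-np.arctan2(35,98)
    c=pa[:2]-np.array([[np.cos(yaw),-np.sin(yaw)],[np.sin(yaw),np.cos(yaw)]])@[-.05,-.015]
    print(src,"len",L,"(.104) yaw",np.degrees(yaw),"centre",c)
# model mask
for n,I,(x0,y0,x1,y1) in (("scene",S,(345,205,385,280)),("side",D,(340,130,366,190))):
    h=I[y0:y1,x0:x1].astype(int); m=((h[...,2]<150)&(h[...,2]-h[...,0]>25)).astype(np.uint8)
    nn,l,st,ce=cv2.connectedComponentsWithStats(m);i=1+np.argmax(st[1:,4]);ys,xs=np.where(l==i)
    print(n,st[i]); 
    for f in (.12,.3,.8,.95):
        y=int(ys.min()+f*(np.ptp(ys)));q=xs[ys==y];print(y+y0,q.min()+x0,q.max()+x0)
E
```

```text
a (np.float64(290.9309807991697), np.float64(198.67825635703164)) 68 (np.float64(351.5130208333333), np.float64(203.5546875)) 14 [0.4776 0.0112 0.0484] [0.0011, 0.0011] [0.4826 0.0159 0.0445] [0.4763 0.0052 0.0445]
b (np.float64(333.00342298288507), np.float64(209.88557457212713)) 75 (np.float64(336.8224974200206), np.float64(187.31372549019608)) 48 [ 0.5157 -0.0942  0.0481] [0.0018, 0.0018] [ 0.5217 -0.0903  0.0445] [ 0.5141 -0.0993  0.0445]
scene len 0.11316711328565827 (.104) yaw -89.45878352138578 centre [ 0.4981 -0.034 ]
side len 0.11110633454441216 (.104) yaw -89.75197153427389 centre [ 0.4915 -0.0447]
tri len 0.11202678172437616 (.104) yaw -89.81764536319974 centre [ 0.4928 -0.0387]
scene [ 11  12  16  59 542]
223 364 370
234 363 369
263 357 370
272 358 371
side [  0   0  26  34 486]
133 340 349
139 340 357
156 340 356
161 351 356
```

Request:
play_rows --targets '[{"claw":0,"linear":[-1,0,0],"rotation":[0,0,0]},{"claw":0,"linear":[-1,0,0],"rotation":[0,0,0]},{"claw":0,"linear":[-1,0,0],"rotation":[0,0,0]},{"claw":0,"linear":[-1,0,0],"rotation":[0,0,0]},{"claw":0,"linear":[-1,0,0],"rotation":[0,0,0]},{"claw":0,"linear":[-1,0,0],"rotation":[0,0,0]}]' --newtons 40

```text
time: 0.65
position: [0.1774, 0.6209, 0.3657]
tool_rot: [-1.017, 1.346, 0.993]
ft_force: [-0.4, 0.6, 0.5]
grip_width: 1.0
```

```bash
cat >> h.py <<'E'
def Rt(yaw=0,tilt=0):
    """tool pose: jaws(z) along world x turned by yaw deg; tilt deg about jaw axis: 0 down, 60 -> pointing -y, 30 below horizontal"""
    B=np.array([[0,0,1],[0,1,0],[-1,0,0]],float)
    return Ro.from_euler("z",yaw,degrees=True).as_matrix()@Ro.from_euler("x",-tilt,degrees=True).as_matrix()@B
def plan(pt,Rw,v=.024,w=6.5,maxr=10,p0=None):
    p,R=p0 or pose(); d=np.asarray(pt)-p; rv=Ro.from_matrix(R.T@Rw).as_rotvec()
    n=max(1,int(np.ceil(max(np.linalg.norm(d)/v,np.degrees(np.linalg.norm(rv))/w))))
    print("rows",n,"dist",np.round(d,4),"rot",np.round(np.degrees(rv),1))
    for i in range(min(n,maxr)):
        Ri=R@Ro.from_rotvec(rv*i/n).as_matrix()
        print(i,np.round(Ri.T@d/n/.025,2).tolist(),np.round(rv/n/(np.pi/2),3).tolist())
E
python3 - <<'E'
from h import *
plan([.49,.30,.38],Rt(0),maxr=20)
E
```

```text
rows 19 dist [ 0.3126 -0.3209  0.0143] rot [74.1 -1.1  0.9]
0 [-0.02, -0.82, -0.47] [0.043, -0.001, 0.001]
1 [-0.02, -0.85, -0.41] [0.043, -0.001, 0.001]
2 [-0.02, -0.87, -0.35] [0.043, -0.001, 0.001]
3 [-0.02, -0.9, -0.29] [0.043, -0.001, 0.001]
4 [-0.02, -0.91, -0.23] [0.043, -0.001, 0.001]
5 [-0.02, -0.93, -0.17] [0.043, -0.001, 0.001]
6 [-0.02, -0.94, -0.11] [0.043, -0.001, 0.001]
7 [-0.03, -0.94, -0.04] [0.043, -0.001, 0.001]
8 [-0.03, -0.94, 0.02] [0.043, -0.001, 0.001]
9 [-0.03, -0.94, 0.09] [0.043, -0.001, 0.001]
10 [-0.03, -0.93, 0.15] [0.043, -0.001, 0.001]
11 [-0.03, -0.92, 0.21] [0.043, -0.001, 0.001]
12 [-0.03, -0.9, 0.27] [0.043, -0.001, 0.001]
13 [-0.03, -0.88, 0.34] [0.043, -0.001, 0.001]
14 [-0.03, -0.86, 0.39] [0.043, -0.001, 0.001]
15 [-0.03, -0.83, 0.45] [0.043, -0.001, 0.001]
16 [-0.03, -0.79, 0.51] [0.043, -0.001, 0.001]
17 [-0.03, -0.76, 0.56] [0.043, -0.001, 0.001]
18 [-0.03, -0.72, 0.61] [0.043, -0.001, 0.001]
```

Request:
play_rows --targets '[{"claw":0,"linear":[-0.05,-0.82,-0.47],"rotation":[0.043,0,0]},{"claw":0,"linear":[-0.05,-0.85,-0.41],"rotation":[0.043,0,0]},{"claw":0,"linear":[-0.05,-0.87,-0.35],"rotation":[0.043,0,0]},{"claw":0,"linear":[-0.05,-0.9,-0.29],"rotation":[0.043,0,0]},{"claw":0,"linear":[-0.05,-0.91,-0.23],"rotation":[0.043,0,0]},{"claw":0,"linear":[-0.05,-0.93,-0.17],"rotation":[0.043,0,0]},{"claw":0,"linear":[-0.05,-0.94,-0.11],"rotation":[0.043,0,0]},{"claw":0,"linear":[-0.05,-0.94,-0.04],"rotation":[0.043,0,0]},{"claw":0,"linear":[-0.05,-0.94,0.02],"rotation":[0.043,0,0]},{"claw":0,"linear":[-0.05,-0.94,0.09],"rotation":[0.043,0,0]}]'

```text
time: 1.48
position: [0.3408, 0.4505, 0.3835]
tool_rot: [-0.48, 1.532, 0.463]
ft_force: [-0.0, -0.0, -0.3]
grip_width: 1.003
```

Request:
play_rows --targets '[{"claw":0,"linear":[-0.02,-0.93,0.15],"rotation":[0.043,0,0]},{"claw":0,"linear":[-0.02,-0.92,0.21],"rotation":[0.043,0,0]},{"claw":0,"linear":[-0.02,-0.9,0.27],"rotation":[0.043,0,0]},{"claw":0,"linear":[-0.02,-0.88,0.34],"rotation":[0.043,0,0]},{"claw":0,"linear":[-0.02,-0.86,0.39],"rotation":[0.043,0,0]},{"claw":0,"linear":[-0.02,-0.83,0.45],"rotation":[0.043,0,0]},{"claw":0,"linear":[-0.02,-0.79,0.51],"rotation":[0.043,0,0]},{"claw":0,"linear":[-0.02,-0.76,0.56],"rotation":[0.043,0,0]},{"claw":0,"linear":[-0.02,-0.72,0.61],"rotation":[0.043,0,0]},{"claw":0,"linear":[0,0,0],"rotation":[0,0,0]}]'

```text
time: 2.32
position: [0.4969, 0.277, 0.3878]
tool_rot: [0.033, 1.579, -0.063]
ft_force: [0.2, -0.9, 0.0]
grip_width: 1.002
```

```bash
python3 - <<'E'
from h import *
np.set_printoptions(precision=4,suppress=True)
p,R=pose();print(p,R[:,0],R[:,2]);np.savez("w1.npz",p=p,R=R)
I=get_image("wrist");cv2.imwrite("pics/w1.png",I)
plan([.49,.02,.36],Rt(0))
E
```

```text
[0.4969 0.277  0.3878] [-0.0091 -0.019  -0.9998] [ 0.9981 -0.0613 -0.0079]
rows 11 dist [-0.0055 -0.259  -0.0277] rot [-3.3 -0.6  1. ]
0 [0.12, -0.94, 0.03] [-0.003, -0.001, 0.001]
1 [0.12, -0.94, 0.03] [-0.003, -0.001, 0.001]
2 [0.11, -0.94, 0.02] [-0.003, -0.001, 0.001]
3 [0.11, -0.94, 0.02] [-0.003, -0.001, 0.001]
4 [0.11, -0.94, 0.01] [-0.003, -0.001, 0.001]
5 [0.11, -0.94, 0.01] [-0.003, -0.001, 0.001]
6 [0.11, -0.94, 0.0] [-0.003, -0.001, 0.001]
7 [0.11, -0.94, -0.0] [-0.003, -0.001, 0.001]
8 [0.11, -0.94, -0.01] [-0.003, -0.001, 0.001]
9 [0.1, -0.94, -0.01] [-0.003, -0.001, 0.001]
```

View pics/w1.png

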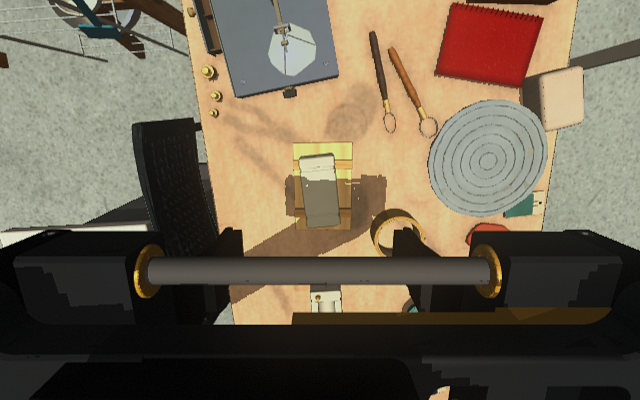

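The wrist view shows the upper half at about (320,190) on the board, turned slightly. The lower mould is just hidden behind the gripper, so I'll move on until I can see it.

Request:
play_rows --targets '[{"claw":0,"linear":[0.2,-0.94,0.02],"rotation":[-0.004,-0.001,0.001]},{"claw":0,"linear":[0.2,-0.94,0.02],"rotation":[-0.004,-0.001,0.001]},{"claw":0,"linear":[0.2,-0.94,0.02],"rotation":[-0.004,-0.001,0.001]},{"claw":0,"linear":[0.2,-0.94,0.02],"rotation":[-0.004,-0.001,0.001]},{"claw":0,"linear":[0.2,-0.94,0.01],"rotation":[-0.004,-0.001,0.001]},{"claw":0,"linear":[0.2,-0.94,0],"rotation":[-0.004,-0.001,0.001]},{"claw":0,"linear":[0.2,-0.94,0],"rotation":[-0.004,-0.001,0.001]},{"claw":0,"linear":[0.2,-0.94,0],"rotation":[-0.004,-0.001,0.001]},{"claw":0,"linear":[0.2,-0.94,0],"rotation":[-0.004,-0.001,0.001]},{"claw":0,"linear":[0,0,0],"rotation":[0,0,0]}]'

```text
time: 3.2
position: [0.4899, 0.0643, 0.3407]
tool_rot: [-0.006, 1.57, 0.007]
ft_force: [0.1, -0.1, -0.1]
grip_width: 0.998
```

```bash
python3 - <<'E'
from h import *
np.set_printoptions(precision=4,suppress=True)
p,R=pose();print(p,R[:,0],R[:,2]);np.savez("w2.npz",p=p,R=R)
I=get_image("wrist");cv2.imwrite("pics/w2.png",I)
E
```

```text
[0.4899 0.0643 0.3407] [ 0.0007  0.0007 -1.    ] [1.     0.0087 0.0007]
```

View pics/w2.png

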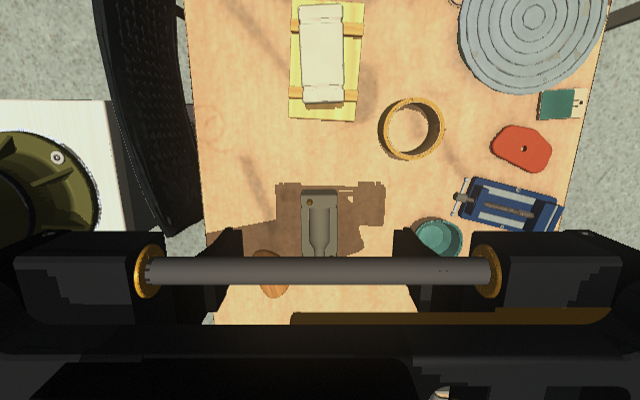

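The wrist picture shows the upper half in full sun at (302–345, 4–104) and the lower mould's closed end with dowel a at (309,202). I'll zoom in on both.

```bash
python3 - <<'E'
from h import *
I=cv2.imread("pics/w2.png")
a=cv2.resize(I[0:125,285:370],None,fx=4.5,fy=4.5,interpolation=cv2.INTER_CUBIC)
b=cv2.resize(np.clip(I[180:260,285:355].astype(float)*1.6,0,255).astype(np.uint8),None,fx=5.5,fy=5.5,interpolation=cv2.INTER_CUBIC)
H=max(a.shape[0],b.shape[0]);pad=lambda x:cv2.copyMakeBorder(x,0,H-x.shape[0],0,0,0)
o=np.hstack([pad(a),pad(b)]);print(o.shape,a.shape);cv2.imwrite("pics/c3.png",o)
E
```

```text
(562, 767, 3) (562, 382, 3)
```

View pics/c3.png

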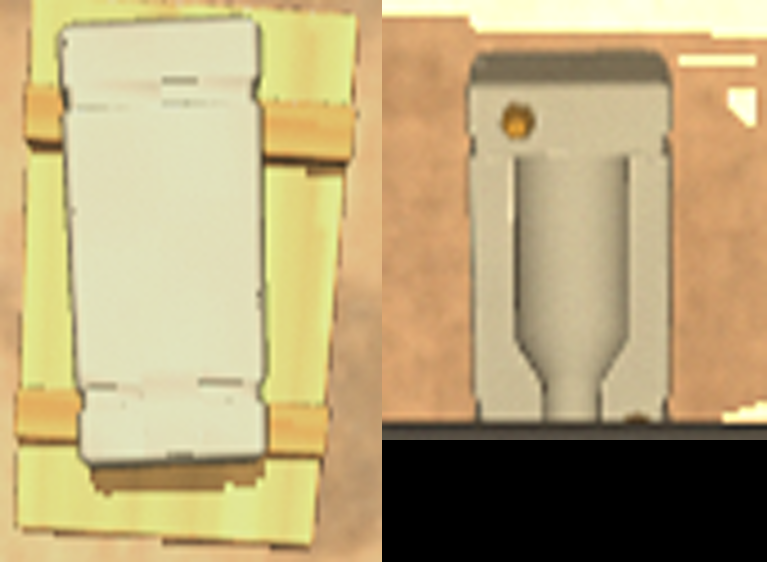

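Upper half: corners at crop (63,25), (255,18), (88,462) and (263,452). A small dark notch at the middle of the -y end supports that being the open end. Lower mould: dowel a at crop (518,122), top face edges near columns 472 and 669, closed end towards +y.

```bash
python3 - <<'E'
from h import *
np.set_printoptions(precision=4,suppress=True)
z=np.load("w2.npz");P=(z["p"],z["R"])
U=lambda x,y:(285+x/4.5,y/4.5); L=lambda x,y:(285+(x-382)/5.5,180+y/5.5)
c=[onz("wrist",U(*q),.056,P) for q in [(61,28),(256,18),(82,460),(265,455)]]
c=np.array(c);print("upper",c[:,:2],"mean",c.mean(0)[:2])
print("len",np.linalg.norm(c[0]-c[2]),np.linalg.norm(c[1]-c[3]),"wid",np.linalg.norm(c[0]-c[1]),np.linalg.norm(c[2]-c[3]))
for i,j in ((0,2),(1,3)): d=c[j]-c[i];print("yaw",np.degrees(np.arctan2(d[1],d[0])))
l=np.array([onz("wrist",L(*q),.04,P) for q in [(472,85),(669,85),(474,395),(668,395)]])
print("lower",l[:,:2],"mid x",(l[0]+l[1])[0]/2,(l[2]+l[3])[0]/2,"wid",l[1,0]-l[0,0],l[3,0]-l[2,0])
a=onz("wrist",L(518,122),.048,P);print("dowel a",a)
print("axis of hollow", [onz("wrist",L(*q),.04,P)[0] for q in [(573,160),(573,330)]],"hollow closed end y",onz("wrist",L(572,158),.04,P)[1], "shoulder y start",onz("wrist",L(518,335),.04,P)[1],onz("wrist",L(545,385),.04,P)[1])
E
```

```text
upper [[0.4637 0.2757]
 [0.5203 0.2788]
 [0.4695 0.1563]
 [0.5268 0.1583]] mean [0.4951 0.2173]
len 0.1196128794173772 0.12072861727825016 wid 0.05660823561874202 0.05732615853089977
yaw -87.24899356339772
yaw -86.90979096530789
lower [[ 0.4654  0.0163]
 [ 0.5221  0.0168]
 [ 0.4656 -0.0807]
 [ 0.5244 -0.0802]] mid x 0.4937608364054972 0.4949769433537872 wid 0.056683383506746066 0.05879097708722225
dowel a [0.4789 0.0076 0.048 ]
axis of hollow [np.float64(0.4947345319669805), np.float64(0.4953399716823439)] hollow closed end y -0.005401177656216838 shoulder y start -0.061041741475553996 -0.07725769547595787
```

```bash
python3 - <<'E'
from h import *
from scipy.optimize import least_squares
S=cv2.imread("pics/scene0.png").astype(int);D=cv2.imread("pics/side0.png").astype(int)
def proj(n,X):
    c=calibration(n);K=np.array([[c["fx"],0,c["cx"]],[0,c["fy"],c["cy"]],[0,0,1]])
    return cv2.projectPoints(np.array([X],float),np.array(c["rvec"]),np.array(c["tvec"]),K,None)[0].ravel()
def mid(I,v,u0,u1):
    r=I[v,u0:u1]; m=(r[:,2]-r[:,0]>20)&(r[:,2]<165)&(r[:,1]<110); x=np.where(m)[0]+u0
    return (x.mean(),len(x)) if len(x) else None
obs=[]
for n,I,vs,u0,u1 in (("scene",S,range(216,272,6),352,382),("side",D,range(146,183,4),345,364)):
    for v in vs:
        m=mid(I,v,u0,u1);print(n,v,m)
        if m: obs.append((n,v,m[0]))
def f(q):
    r=[]
    for n,v,u in obs:
        # height on the vertical axis whose image row is v
        a,b=proj(n,[q[0],q[1],0]),proj(n,[q[0],q[1],.15]);t=(v-a[1])/(b[1]-a[1]);r.append((a+t*(b-a))[0]-u)
    return r
s=least_squares(f,[.455,-.243],loss="soft_l1");print(s.x,np.round(f(s.x),1))
for n in("scene","side"):print(n,proj(n,[*s.x,0]),proj(n,[*s.x,.147]))
E
```

```text
scene 216 (np.float64(366.3333333333333), 3)
scene 222 (np.float64(367.0), 7)
scene 228 (np.float64(366.0), 7)
scene 234 (np.float64(366.0), 7)
scene 240 (np.float64(365.0), 7)
scene 246 (np.float64(364.5), 8)
scene 252 (np.float64(366.75), 8)
scene 258 (np.float64(363.5), 14)
scene 264 (np.float64(363.5), 14)
scene 270 (np.float64(363.5), 14)
side 146 (np.float64(351.0), 12)
side 150 (np.float64(351.0), 13)
side 154 (np.float64(351.0), 13)
side 158 (np.float64(350.5), 12)
side 162 (np.float64(353.5), 4)
side 166 (np.float64(353.2), 5)
side 170 (np.float64(354.0), 9)
side 174 (np.float64(353.5), 8)
side 178 (np.float64(353.5), 8)
side 182 (np.float64(353.5), 6)
[ 0.45818063 -0.23830776] [ 0.8 -0.3  0.2 -0.2  0.3  0.3 -2.4  0.4 -0.1 -0.5  2.3  2.2  2.1  2.5
 -0.6 -0.4 -1.3 -0.9 -1.  -1.1]
scene [363.03815979 269.1994323 ] [367.44568868 212.54943941]
side [352.448318   181.34908199] [353.43480165 139.35943592]
```

```bash
python3 - <<'E'
from h import *
print(get_state()["joint_positions"]);plan([.465,-.10,.27],Rt(0,60),maxr=12)
E
```

```text
[-0.69954721 -0.06737287  0.48644279  1.64241018  0.029336    1.5572686
 -0.2033769 ]
rows 10 dist [-0.025  -0.1672 -0.071 ] rot [  0.5   0.4 -60.1]
0 [0.28, -0.67, -0.11] [0.001, 0.0, -0.067]
1 [0.35, -0.63, -0.11] [0.001, 0.0, -0.067]
2 [0.42, -0.59, -0.11] [0.001, 0.0, -0.067]
3 [0.48, -0.55, -0.1] [0.001, 0.0, -0.067]
4 [0.53, -0.5, -0.1] [0.001, 0.0, -0.067]
5 [0.58, -0.44, -0.1] [0.001, 0.0, -0.067]
6 [0.62, -0.37, -0.1] [0.001, 0.0, -0.067]
7 [0.66, -0.31, -0.1] [0.001, 0.0, -0.067]
8 [0.69, -0.24, -0.1] [0.001, 0.0, -0.067]
9 [0.71, -0.16, -0.1] [0.001, 0.0, -0.067]
```

Request:
play_rows --targets '[{"claw":0,"linear":[0.28,-0.67,-0.11],"rotation":[0,0,-0.067]},{"claw":0,"linear":[0.35,-0.63,-0.11],"rotation":[0,0,-0.067]},{"claw":0,"linear":[0.42,-0.59,-0.11],"rotation":[0,0,-0.067]},{"claw":0,"linear":[0.48,-0.55,-0.1],"rotation":[0,0,-0.067]},{"claw":0,"linear":[0.53,-0.5,-0.1],"rotation":[0,0,-0.067]},{"claw":0,"linear":[0.58,-0.44,-0.1],"rotation":[0,0,-0.067]},{"claw":0,"linear":[0.62,-0.37,-0.1],"rotation":[0,0,-0.067]},{"claw":0,"linear":[0.66,-0.31,-0.1],"rotation":[0,0,-0.067]},{"claw":0,"linear":[0.69,-0.24,-0.1],"rotation":[0,0,-0.067]},{"claw":0,"linear":[0.71,-0.16,-0.1],"rotation":[0,0,-0.067]}]'

```text
time: 4.08
position: [0.4739, -0.0907, 0.2771]
tool_rot: [-0.84, 1.367, -0.823]
ft_force: [-0.0, 0.0, 0.0]
grip_width: 0.997
```

```bash
python3 - <<'E'
from h import *
np.set_printoptions(precision=3,suppress=True)
print(get_state()["joint_positions"],pose()[0],pose()[1][:,0]);plan([.4555,-.161,.168],Rt(0,60),maxr=12)
E
```

```text
[-0.819  0.155  0.323  1.956  0.874  1.645 -0.695] [ 0.474 -0.091  0.277] [ 0.037 -0.879 -0.476]
rows 6 dist [-0.018 -0.07  -0.109] rot [-0.5  2.1  1.5]
0 [0.75, 0.41, -0.15] [-0.001, 0.004, 0.003]
1 [0.76, 0.41, -0.15] [-0.001, 0.004, 0.003]
2 [0.76, 0.41, -0.14] [-0.001, 0.004, 0.003]
3 [0.76, 0.41, -0.14] [-0.001, 0.004, 0.003]
4 [0.76, 0.4, -0.13] [-0.001, 0.004, 0.003]
5 [0.77, 0.4, -0.13] [-0.001, 0.004, 0.003]
```

Request:
play_rows --targets '[{"claw":0,"linear":[0.75,0.41,-0.15],"rotation":[0,0.004,0.003]},{"claw":0,"linear":[0.75,0.41,-0.15],"rotation":[0,0.004,0.003]},{"claw":0,"linear":[0.75,0.41,-0.15],"rotation":[0,0.004,0.003]},{"claw":0,"linear":[0.75,0.41,-0.15],"rotation":[0,0.004,0.003]},{"claw":0,"linear":[0.75,0.41,-0.15],"rotation":[0,0.004,0.003]},{"claw":0,"linear":[0.75,0.41,-0.15],"rotation":[0,0.004,0.003]},{"claw":0,"linear":[0,0,0],"rotation":[0,0,0]}]'

```text
time: 4.67
position: [0.4539, -0.1499, 0.1553]
tool_rot: [-0.825, 1.408, -0.804]
ft_force: [-1.1, -0.2, 1.1]
grip_width: 1.001
```

```bash
python3 - <<'E'
from h import *
np.set_printoptions(precision=3,suppress=True)
print(pose()[0],pose()[1][:,0]);plan([.4555,-.2567,.1127],Rt(0,60),v=.018)
I=get_image("scene");cv2.imwrite("pics/s1.png",cv2.resize(I[110:310,180:480],None,fx=2.6,fy=2.6))
E
```

```text
[ 0.454 -0.15   0.155] [ 0.01  -0.866 -0.501]
rows 7 dist [ 0.002 -0.107 -0.043] rot [ 0.5  0.6 -0. ]
0 [0.65, -0.09, 0.0] [0.001, 0.001, -0.0]
1 [0.65, -0.09, 0.0] [0.001, 0.001, -0.0]
2 [0.65, -0.09, 0.0] [0.001, 0.001, -0.0]
3 [0.65, -0.09, 0.0] [0.001, 0.001, -0.0]
4 [0.65, -0.09, 0.01] [0.001, 0.001, -0.0]
5 [0.65, -0.09, 0.01] [0.001, 0.001, -0.0]
6 [0.65, -0.09, 0.01] [0.001, 0.001, -0.0]
```

View pics/s1.png

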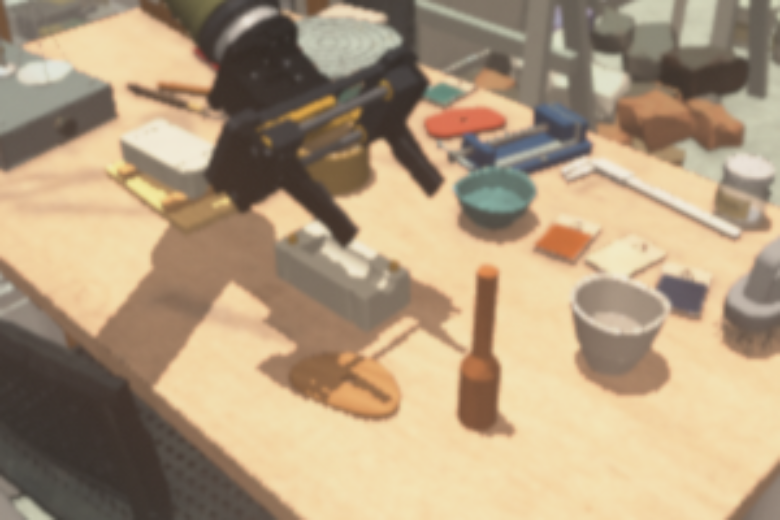

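The fingers are tilted above the mould with open space on the way to the model. The cup stays clear to the right. Advancing.

Request:
play_rows --targets '[{"claw":0,"linear":[0.66,-0.09,0],"rotation":[0,0,0]},{"claw":0,"linear":[0.66,-0.09,0],"rotation":[0,0,0]},{"claw":0,"linear":[0.66,-0.09,0],"rotation":[0,0,0]},{"claw":0,"linear":[0.66,-0.09,0],"rotation":[0,0,0]},{"claw":0,"linear":[0.66,-0.09,0],"rotation":[0,0,0]},{"claw":0,"linear":[0.66,-0.09,0],"rotation":[0,0,0]},{"claw":0,"linear":[0.66,-0.09,0],"rotation":[0,0,0]},{"claw":0,"linear":[0,0,0],"rotation":[0,0,0]}]'

```text
time: 5.38
position: [0.4738, -0.2438, 0.1176]
tool_rot: [-0.825, 1.379, -0.785]
ft_force: [-1.3, 0.5, 1.3]
grip_width: 1.002
```

Request:
play_rows --targets '[{"claw":1,"linear":[0,0,0],"rotation":[0,0,0]},{"claw":1,"linear":[0,0,0],"rotation":[0,0,0]},{"claw":1,"linear":[0,0,0],"rotation":[0,0,0]},{"claw":1,"linear":[0,0,0],"rotation":[0,0,0]},{"claw":1,"linear":[0,0,0],"rotation":[0,0,0]},{"claw":1,"linear":[0,0,0],"rotation":[0,0,0]},{"claw":1,"linear":[0,0,0],"rotation":[0,0,0]},{"claw":1,"linear":[0,0,0],"rotation":[0,0,0]},{"claw":1,"linear":[0,0,0],"rotation":[0,0,0]},{"claw":1,"linear":[0,0,0],"rotation":[0,0,0]}]' --newtons 40

```text
time: 6.22
position: [0.4804, -0.2353, 0.1206]
tool_rot: [-0.825, 1.368, -0.777]
ft_force: [-0.5, -0.9, 0.4]
grip_width: 0.329
```

```bash
python3 - <<'E'
from h import *
np.set_printoptions(precision=4,suppress=True)
p,R=pose();print(p,R[:,0],get_state()["grip_width"]*87,"grasp pt",p-.0187*R[:,0])
I=get_image("scene");J=get_image("side")
o=np.hstack([cv2.resize(I[160:300,280:450],(510,420)),cv2.resize(J[110:200,320:380],(280,420))]);cv2.imwrite("pics/s2.png",o)
E
```

```text
[ 0.4804 -0.2353  0.1206] [ 0.0556 -0.8586 -0.5096] 28.640525462243986 grasp pt [ 0.4793 -0.2192  0.1301]
```

View pics/s2.png

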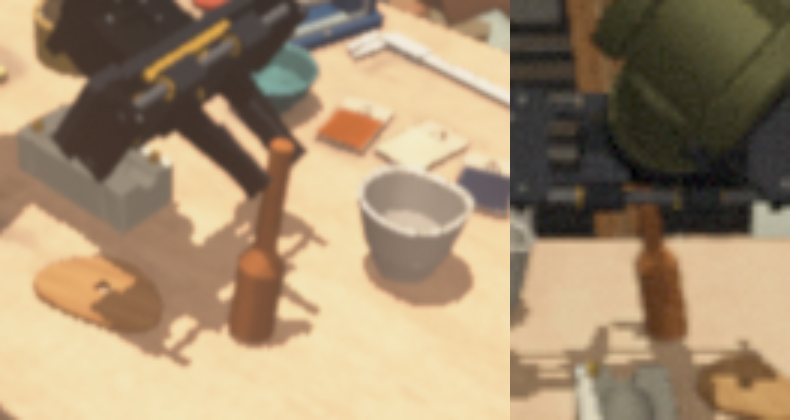

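The model leans to +x because the tool drifted to x ≈ 0.48, so it isn't in a good grip. I'll check the joints before doing anything else.

```bash
python3 - <<'E'
from h import *
np.set_printoptions(precision=4,suppress=True)
s=get_state();print(s["joint_positions"],s["qd"],s["joint_torque"],s["grip_width"])
plan([.4555,-.2567,.1127],Rt(0,60),v=.018)
E
```

```text
[-0.6313  0.3063  0.437   2.1607  1.0064  1.1734 -0.8143] [ 0.0012  0.0017 -0.0001  0.002   0.0001  0.0005  0.0008] [ -0.0473 -31.9005   4.7187 -19.8384   2.8117   3.0345   0.0296] 0.23409735122788886
rows 2 dist [-0.0249 -0.0214 -0.0079] rot [ 0.1  3.2 -0.7]
0 [0.42, -0.08, -0.52] [0.001, 0.018, -0.004]
1 [0.43, -0.08, -0.51] [0.001, 0.018, -0.004]
```

Request:
play_rows --targets '[{"claw":0,"linear":[0,0,0],"rotation":[0,0,0]},{"claw":0,"linear":[0,0,0],"rotation":[0,0,0]},{"claw":0,"linear":[0,0,0],"rotation":[0,0,0]},{"claw":0,"linear":[0,0,0],"rotation":[0,0,0]},{"claw":0,"linear":[0,0,0],"rotation":[0,0,0]},{"claw":0,"linear":[0,0,0],"rotation":[0,0,0]},{"claw":0,"linear":[0,0,0],"rotation":[0,0,0]},{"claw":0,"linear":[0,0,0],"rotation":[0,0,0]}]'

```text
time: 6.98
position: [0.48, -0.2358, 0.1204]
tool_rot: [-0.825, 1.369, -0.777]
ft_force: [-0.1, -0.7, 0.5]
grip_width: 0.758
```

```bash
python3 - <<'E'
from h import *
np.set_printoptions(precision=4,suppress=True)
s=get_state();print(s["position"],s["joint_positions"],s["joint_torque"],s["grip_width"],s["ft_force"])
I=get_image("scene");J=get_image("side")
cv2.imwrite("pics/sc3.png",I);cv2.imwrite("pics/sd3.png",J)
o=np.hstack([cv2.resize(I[100:300,240:450],(510,486)),cv2.resize(J[110:200,320:380],(280,486))]);cv2.imwrite("pics/s3.png",o)
plan([.4555,-.2567,.1127],Rt(0,60),v=.018)
E
```

```text
[ 0.48   -0.2358  0.1204] [-0.6309  0.3065  0.4373  2.161   1.0063  1.1733 -0.8143] [ -0.0236 -31.8887   4.7377 -19.8315   2.8109   3.0376   0.0296] 0.7575110844860462 [-0.0798 -0.674   0.5375]
rows 2 dist [-0.0245 -0.021  -0.0077] rot [ 0.1  3.1 -0.7]
0 [0.41, -0.08, -0.51] [0.001, 0.017, -0.004]
1 [0.43, -0.08, -0.5] [0.001, 0.017, -0.004]
```

View pics/s3.png

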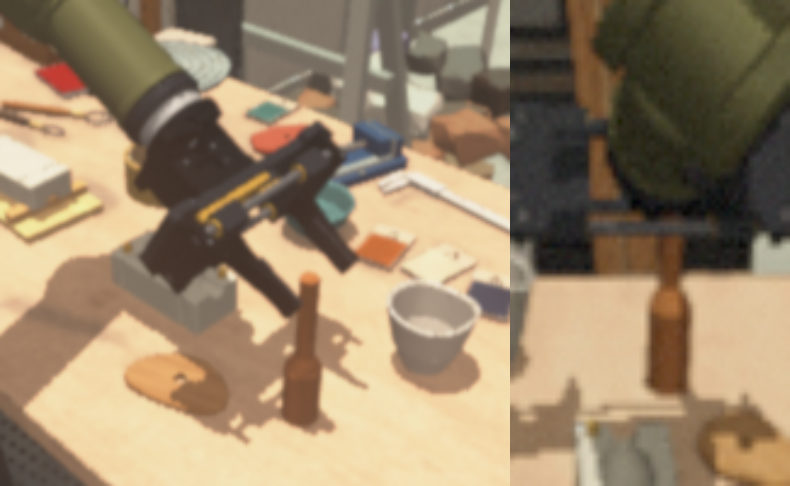

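The model is upright again and the gripper is steady. Errors built up along the fast moves, so I'll correct slowly: sideways first, then forward.

Request:
play_rows --targets '[{"claw":0,"linear":[0,0,-0.25],"rotation":[0,0.009,0]},{"claw":0,"linear":[0,0,-0.25],"rotation":[0,0.009,0]},{"claw":0,"linear":[0,0,-0.25],"rotation":[0,0.009,0]},{"claw":0,"linear":[0,0,-0.25],"rotation":[0,0.009,0]},{"claw":0,"linear":[0,0,0],"rotation":[0,0,0]}]'

```text
time: 7.5
position: [0.4521, -0.2365, 0.12]
tool_rot: [-0.806, 1.425, -0.809]
ft_force: [-0.7, 1.6, -0.3]
grip_width: 0.997
```

```bash
python3 - <<'E'
from h import *
np.set_printoptions(precision=4,suppress=True)
S=cv2.imread("pics/sc3.png").astype(int);D=cv2.imread("pics/sd3.png").astype(int)
for n,I,vs,u0,u1 in (("scene",S,(258,262,266,270),350,380),("side",D,(168,171,174,177,180),345,364)):
    for v in vs:
        r=I[v,u0:u1];w=np.clip(r[:,1].max()*.75-r[:,1],0,None)>0;x=np.where(w)[0]+u0;print(n,v,x.min(),x.max())
plan([.4555,-.2567,.1127],Rt(0,60),v=.008)
E
```

```text
scene 258 350 371
scene 262 354 371
scene 266 350 371
scene 270 350 373
side 168 349 358
side 171 350 358
side 174 349 358
side 177 349 358
side 180 349 358
rows 3 dist [ 0.0034 -0.0202 -0.0073] rot [ 0.2 -0.5 -0.7]
0 [0.28, -0.05, 0.05] [0.001, -0.002, -0.002]
1 [0.28, -0.05, 0.05] [0.001, -0.002, -0.002]
2 [0.28, -0.05, 0.05] [0.001, -0.002, -0.002]
```

Request:
play_rows --targets '[{"claw":0,"linear":[0.25,-0.04,0.04],"rotation":[0,-0.002,-0.002]},{"claw":0,"linear":[0.25,-0.04,0.04],"rotation":[0,-0.002,-0.002]},{"claw":0,"linear":[0.25,-0.04,0.04],"rotation":[0,0,0]},{"claw":0,"linear":[0.2,0,0],"rotation":[0,0,0]},{"claw":0,"linear":[0,0,0],"rotation":[0,0,0]},{"claw":0,"linear":[0,0,0],"rotation":[0,0,0]}]'

```text
time: 8.0
position: [0.455, -0.2616, 0.1095]
tool_rot: [-0.813, 1.417, -0.812]
ft_force: [-0.3, 0.5, -1.0]
grip_width: 0.999
```

```bash
python3 - <<'E'
from h import *
plan([.4555,-.2567,.1127],Rt(0,60),v=.008)
E
```

```text
rows 1 dist [0.0005 0.0049 0.0032] rot [ 0.1 -0.1 -0.3]
0 [-0.23, -0.01, 0.02] [0.002, -0.001, -0.003]
```

Request:
play_rows --targets '[{"claw":1,"linear":[0,0,0],"rotation":[0,0,0]},{"claw":1,"linear":[0,0,0],"rotation":[0,0,0]},{"claw":1,"linear":[0,0,0],"rotation":[0,0,0]},{"claw":1,"linear":[0,0,0],"rotation":[0,0,0]},{"claw":1,"linear":[0,0,0],"rotation":[0,0,0]},{"claw":1,"linear":[0,0,0],"rotation":[0,0,0]},{"claw":1,"linear":[0,0,0],"rotation":[0,0,0]},{"claw":1,"linear":[0,0,0],"rotation":[0,0,0]},{"claw":1,"linear":[0,0,0],"rotation":[0,0,0]},{"claw":1,"linear":[0,0,0],"rotation":[0,0,0]}]' --newtons 40

```text
time: 8.83
position: [0.4557, -0.2608, 0.1096]
tool_rot: [-0.813, 1.416, -0.81]
ft_force: [0.7, 0.4, 0.2]
grip_width: 0.328
```

Request:
play_rows --targets '[{"claw":1,"linear":[0,0,0],"rotation":[0,0,0]},{"claw":1,"linear":[0,0,0],"rotation":[0,0,0]},{"claw":1,"linear":[0,0,0],"rotation":[0,0,0]},{"claw":1,"linear":[0,0,0],"rotation":[0,0,0]},{"claw":1,"linear":[0,0,0],"rotation":[0,0,0]}]'

```text
time: 9.25
position: [0.4557, -0.2608, 0.1096]
tool_rot: [-0.813, 1.416, -0.81]
ft_force: [-0.0, -0.3, 0.7]
grip_width: 0.166
```

```bash
python3 - <<'E'
from h import *
p,R=pose();print(p-.0187*R[:,0],get_state()["grip_width"]*87)
plan([p[0],p[1],p[2]+.14],R,v=.02)
E
```

```text
[ 0.45575882 -0.24460911  0.11905256] 14.424057602071011
rows 8 dist [0.   0.   0.14] rot [0. 0. 0.]
0 [-0.35, -0.6, -0.0] [0.0, 0.0, 0.0]
1 [-0.35, -0.6, -0.0] [0.0, 0.0, 0.0]
2 [-0.35, -0.6, -0.0] [0.0, 0.0, 0.0]
3 [-0.35, -0.6, -0.0] [0.0, 0.0, 0.0]
4 [-0.35, -0.6, -0.0] [0.0, 0.0, 0.0]
5 [-0.35, -0.6, -0.0] [0.0, 0.0, 0.0]
6 [-0.35, -0.6, -0.0] [0.0, 0.0, 0.0]
7 [-0.35, -0.6, -0.0] [0.0, 0.0, 0.0]
```

Request:
play_rows --targets '[{"claw":1,"linear":[-0.2,-0.34,0],"rotation":[0,0,0]},{"claw":1,"linear":[-0.35,-0.6,0],"rotation":[0,0,0]},{"claw":1,"linear":[-0.35,-0.6,0],"rotation":[0,0,0]},{"claw":1,"linear":[-0.35,-0.6,0],"rotation":[0,0,0]},{"claw":1,"linear":[-0.35,-0.6,0],"rotation":[0,0,0]},{"claw":1,"linear":[-0.35,-0.6,0],"rotation":[0,0,0]},{"claw":1,"linear":[-0.35,-0.6,0],"rotation":[0,0,0]},{"claw":1,"linear":[-0.2,-0.34,0],"rotation":[0,0,0]},{"claw":1,"linear":[0,0,0],"rotation":[0,0,0]}]'

```text
time: 10.0
position: [0.4534, -0.2616, 0.2415]
tool_rot: [-0.812, 1.421, -0.81]
ft_force: [0.0, -0.8, -0.1]
grip_width: 0.164
```

```bash
cat >> h.py <<'E'
def proj(n,X):
    c=calibration(n);K=np.array([[c["fx"],0,c["cx"]],[0,c["fy"],c["cy"]],[0,0,1]])
    return cv2.projectPoints(np.atleast_2d(np.array(X,float)),np.array(c["rvec"]),np.array(c["tvec"]),K,None)[0].reshape(-1,2)
def wood(I,lo=(0,0,0)):
    """reddish-brown mask of the model"""
    i=I.astype(int);return ((i[...,2]-i[...,0]>28)&(i[...,1]<112)&(i[...,2]-i[...,1]>18)).astype(np.uint8)
E
python3 - <<'E'
from h import *
np.set_printoptions(precision=4,suppress=True)
p,R=pose();G=p-.0187*R[:,0];print("G",G,R[:,0],get_state()["grip_width"]*87,get_state()["ft_force"])
I=get_image("scene");J=get_image("side");cv2.imwrite("pics/sc4.png",I);cv2.imwrite("pics/sd4.png",J)
foot=G-[0,0,.119];top=foot+[0,0,.147]
for n,K in (("scene",I),("side",J)):
    q=proj(n,[foot,G,top]);print(n,"pred foot,grasp,top",q)
    m=wood(K);u,v=q[0].astype(int);w=np.zeros_like(m);w[v-60:v+25,u-25:u+25]=1
    nn,l,st,ce=cv2.connectedComponentsWithStats(m*w);i=1+np.argmax(st[1:,4]);print(st[i],ce[i])
    ys,xs=np.where(l==i)
    for y in np.unique(ys)[::4]:print(y,xs[ys==y].min(),xs[ys==y].max(),end="; ")
    print()
E
```

```text
G [ 0.4535 -0.2455  0.251 ] [-0.005  -0.8623 -0.5063] 14.243045581111927 [ 0.0085 -0.769  -0.1155]
scene pred foot,grasp,top [[368.3556 221.6562]
 [372.8471 166.1064]
 [374.0442 151.301 ]]
[357 176  26  49 661] [367.6127 203.1422]
176 367 367; 180 366 373; 184 366 372; 188 365 372; 192 358 382; 196 358 380; 200 360 377; 204 360 375; 208 360 375; 212 359 374; 216 359 374; 220 359 373; 224 363 370; 
side pred foot,grasp,top [[354.6399 143.0958]
 [355.5649 106.2114]
 [355.7949  97.0424]]
[332 111  29  50 981] [345.7859 134.475 ]
111 332 357; 115 333 358; 119 333 357; 123 334 358; 127 334 360; 131 335 360; 135 335 360; 139 336 360; 143 336 360; 147 337 350; 151 337 351; 155 338 351; 159 338 352;
```

The model is up and hanging upright: its body is at columns 360–375 and its foot near row 224 in the scene view, as predicted. Now I'll swing it level over the mould.

```bash
python3 - <<'E'
from h import *
plan([.4945,-.1167,.18],Rt(0.4,-30),v=.02,w=4.6,maxr=10)
E
```

```text
rows 20 dist [ 0.0417  0.1448 -0.0596] rot [-0.4 -0.7 89.6]
0 [-0.19, 0.25, 0.08] [-0.0, -0.0, 0.05]
1 [-0.17, 0.26, 0.08] [-0.0, -0.0, 0.05]
2 [-0.15, 0.28, 0.08] [-0.0, -0.0, 0.05]
3 [-0.13, 0.29, 0.08] [-0.0, -0.0, 0.05]
4 [-0.1, 0.3, 0.08] [-0.0, -0.0, 0.05]
5 [-0.08, 0.3, 0.08] [-0.0, -0.0, 0.05]
6 [-0.06, 0.31, 0.09] [-0.0, -0.0, 0.05]
7 [-0.03, 0.31, 0.09] [-0.0, -0.0, 0.05]
8 [-0.01, 0.31, 0.09] [-0.0, -0.0, 0.05]
9 [0.02, 0.31, 0.09] [-0.0, -0.0, 0.05]
```

Request:
play_rows --targets '[{"claw":1,"linear":[-0.19,0.25,0.08],"rotation":[0,0,0.025]},{"claw":1,"linear":[-0.17,0.26,0.08],"rotation":[0,0,0.05]},{"claw":1,"linear":[-0.15,0.28,0.08],"rotation":[0,0,0.05]},{"claw":1,"linear":[-0.13,0.29,0.08],"rotation":[0,0,0.05]},{"claw":1,"linear":[-0.1,0.3,0.08],"rotation":[0,0,0.05]},{"claw":1,"linear":[-0.08,0.3,0.08],"rotation":[0,0,0.05]},{"claw":1,"linear":[-0.06,0.31,0.09],"rotation":[0,0,0.05]},{"claw":1,"linear":[-0.03,0.31,0.09],"rotation":[0,0,0.05]},{"claw":1,"linear":[-0.01,0.31,0.09],"rotation":[0,0,0.05]},{"claw":1,"linear":[0.02,0.31,0.09],"rotation":[0,0,0.05]}]'

```text
time: 10.93
position: [0.467, -0.1816, 0.1923]
tool_rot: [-0.218, 1.595, -0.201]
ft_force: [-1.0, -0.2, -2.0]
grip_width: 0.163
```

```bash
python3 - <<'E'
from h import *
np.set_printoptions(precision=3,suppress=True)
print(pose()[0],get_state()["joint_positions"]);plan([.4945,-.1167,.18],Rt(0.4,-30),v=.02,w=4.6,maxr=10)
E
```

```text
[ 0.467 -0.182  0.192] [-0.507 -0.021  0.626  1.924  0.296  1.249  0.034]
rows 10 dist [ 0.028  0.065 -0.012] rot [-0.3 -2.  45.2]
0 [-0.02, 0.26, 0.11] [-0.0, -0.002, 0.05]
1 [-0.0, 0.26, 0.11] [-0.0, -0.002, 0.05]
2 [0.02, 0.26, 0.11] [-0.0, -0.002, 0.05]
3 [0.04, 0.26, 0.11] [-0.0, -0.002, 0.05]
4 [0.06, 0.26, 0.11] [-0.0, -0.002, 0.05]
5 [0.08, 0.25, 0.11] [-0.0, -0.002, 0.05]
6 [0.1, 0.24, 0.11] [-0.0, -0.002, 0.05]
7 [0.12, 0.23, 0.11] [-0.0, -0.002, 0.05]
8 [0.14, 0.22, 0.11] [-0.0, -0.002, 0.05]
9 [0.16, 0.21, 0.11] [-0.0, -0.002, 0.05]
```

Request:
play_rows --targets '[{"claw":1,"linear":[-0.06,0.26,0.11],"rotation":[0,-0.002,0.05]},{"claw":1,"linear":[-0.04,0.26,0.11],"rotation":[0,-0.002,0.05]},{"claw":1,"linear":[-0.02,0.26,0.11],"rotation":[0,-0.002,0.05]},{"claw":1,"linear":[0,0.26,0.11],"rotation":[0,-0.002,0.05]},{"claw":1,"linear":[0.02,0.26,0.11],"rotation":[0,-0.002,0.05]},{"claw":1,"linear":[0.04,0.25,0.11],"rotation":[0,-0.002,0.05]},{"claw":1,"linear":[0.06,0.24,0.11],"rotation":[0,-0.002,0.05]},{"claw":1,"linear":[0.08,0.23,0.11],"rotation":[0,-0.002,0.05]},{"claw":1,"linear":[0.1,0.22,0.11],"rotation":[0,-0.002,0.05]},{"claw":1,"linear":[0.12,0.21,0.11],"rotation":[0,-0.002,0.05]}]'

```text
time: 11.77
position: [0.4906, -0.1141, 0.1786]
tool_rot: [0.44, 1.547, 0.432]
ft_force: [0.2, 0.2, -1.7]
grip_width: 0.166
```

```bash
python3 - <<'E'
from h import *
np.set_printoptions(precision=3,suppress=True)
print(pose()[0],get_state()["joint_positions"]);plan([.4945,-.1167,.12],Rt(0.4,-30),v=.01,w=3,maxr=10)
E
```

```text
[ 0.491 -0.114  0.179] [-0.141  0.312  0.773  1.765 -0.637  1.556  0.786]
rows 6 dist [ 0.004 -0.003 -0.059] rot [-0.9 -0.8 -1.8]
0 [0.32, -0.22, 0.03] [-0.002, -0.002, -0.003]
1 [0.32, -0.22, 0.03] [-0.002, -0.002, -0.003]
2 [0.32, -0.22, 0.03] [-0.002, -0.002, -0.003]
3 [0.33, -0.22, 0.03] [-0.002, -0.002, -0.003]
4 [0.33, -0.21, 0.03] [-0.002, -0.002, -0.003]
5 [0.33, -0.21, 0.03] [-0.002, -0.002, -0.003]
```

Request:
play_rows --targets '[{"claw":1,"linear":[0.32,-0.22,0.06],"rotation":[-0.002,-0.002,-0.003]},{"claw":1,"linear":[0.32,-0.22,0.03],"rotation":[-0.002,-0.002,-0.003]},{"claw":1,"linear":[0.32,-0.22,0.03],"rotation":[-0.002,-0.002,-0.003]},{"claw":1,"linear":[0.32,-0.22,0.03],"rotation":[-0.002,-0.002,-0.003]},{"claw":1,"linear":[0.3,-0.2,0.03],"rotation":[-0.002,-0.002,-0.003]},{"claw":1,"linear":[0,0,0],"rotation":[0,0,0]}]'

```text
time: 12.27
position: [0.4901, -0.1178, 0.1181]
tool_rot: [0.411, 1.545, 0.411]
ft_force: [-0.4, -0.1, -0.6]
grip_width: 0.163
```

```bash
python3 - <<'E'
from h import *
np.set_printoptions(precision=4,suppress=True)
p,R=pose();np.savez("w5.npz",p=p,R=R);I=get_image("wrist");J=get_image("side");K=get_image("scene")
cv2.imwrite("pics/w5.png",I);cv2.imwrite("pics/sd5.png",J);cv2.imwrite("pics/sc5.png",K)
print(p,R[:,0],R[:,2],get_state()["grip_width"]*87);G=p-.0187*R[:,0]
ax=R@np.array([-.5,-.866,0]);print("pred model axis",ax)   # stem direction if no slip
ft=G-.119*ax;print("pred foot",ft)
print("scene foot,G",proj("scene",[ft,G]),"side",proj("side",[ft,G]))
o=np.hstack([cv2.resize(K[110:290,250:410],(480,540)),cv2.resize(I[100:400,200:440],(320,400))[:400] if 0 else cv2.copyMakeBorder(cv2.resize(I[0:300,200:440],(320,400)),0,140,0,0,0)])
cv2.imwrite("pics/s5.png",o)
plan([.4945,-.1167,.0833],Rt(0.4,-30),v=.01,w=3,maxr=10)
E
```

```text
[ 0.4901 -0.1178  0.1181] [-0.013   0.4995 -0.8662] [ 0.9999  0.0037 -0.0129] 13.89160817009463
pred model axis [ 0.0037 -1.      0.0005]
pred foot [ 0.4899 -0.0081  0.1342]
scene foot,G [[298.1403 169.4315]
 [335.8319 188.9643]] side [[346.7928 171.5731]
 [344.7493 155.6596]]
rows 4 dist [ 0.0031  0.0019 -0.0371] rot [-0.5 -0.4  0. ]
0 [0.33, -0.17, 0.04] [-0.001, -0.001, 0.0]
1 [0.33, -0.17, 0.03] [-0.001, -0.001, 0.0]
2 [0.33, -0.17, 0.03] [-0.001, -0.001, 0.0]
3 [0.33, -0.17, 0.03] [-0.001, -0.001, 0.0]
```

View pics/s5.png

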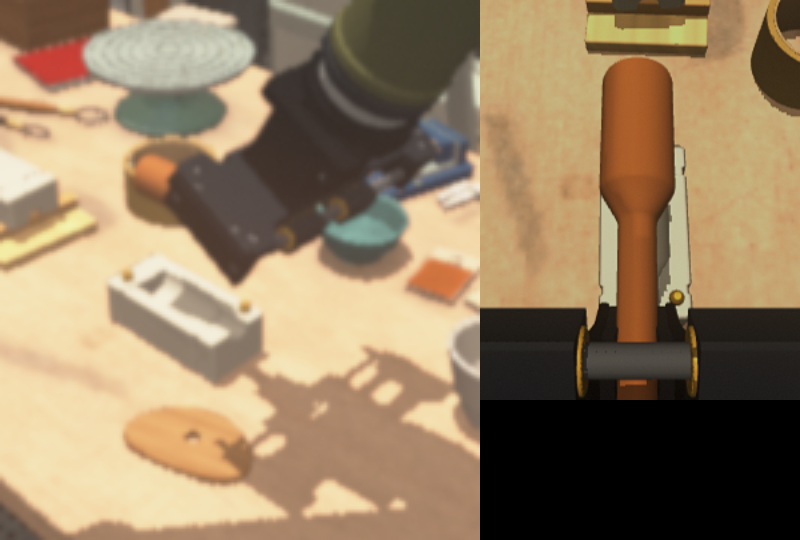

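The scene view shows the model level above the mould. In the wrist view its axis is parallel to the mould, dowel b is visible at crop (677,297) and the foot rim at (637,58). Using dowel b to refine the mould pose.

```bash
python3 - <<'E'
from h import *
np.set_printoptions(precision=4,suppress=True)
z=np.load("w5.npz");P=(z["p"],z["R"]);I=cv2.imread("pics/w5.png").astype(int)
w=lambda x,y:(200+(x-480)*.75,y*.75)
# brass centroid
u,v=map(int,w(677,297));W=I[v-8:v+9,u-8:u+9];m=(W[...,2]-W[...,0]>70);yy,xx=np.where(m);c=(u-8+xx.mean(),v-8+yy.mean());print(c,m.sum())
b=onz("wrist",c,.0455,P);print("dowel b",b,onz("wrist",c,.047,P))
print("foot rim top",onz("wrist",w(637,58),.150,P))
for row in (90,120,160): print("body mid", [onz("wrist",w(x,row),.134,P)[0] for x in (602,672)])
# second: scene view dowels (sunlit now)
S=cv2.imread("pics/sc5.png").astype(int)
for nm,(u,v) in (("a",(250+127/3,110+274/3)),("b",(250+245/3,110+305/3))):
    u,v=int(round(u)),int(round(v));W=S[v-4:v+5,u-4:u+5];q=W[...,2]-W[...,0];m=q>75;yy,xx=np.where(m);c=(u-4+xx.mean(),v-4+yy.mean());print(nm,c,m.sum(),onz("scene",c,.0455))
pa=np.array([.4789,.0076]);d=b[:2]-pa;print("ab len",np.hypot(*d),"yaw",np.degrees(np.arctan2(d[1],d[0])-np.arctan2(35,98)))
E
```

```text
(np.float64(347.02941176470586), np.float64(222.05882352941177)) 68
dowel b [ 0.5138 -0.0908  0.0455] [ 0.5137 -0.0911  0.047 ]
foot rim top [ 0.4902 -0.0069  0.15  ]
body mid [np.float64(0.4738182412592898), np.float64(0.5062828528738625)]
body mid [np.float64(0.4742356281725709), np.float64(0.5059957739407414)]
body mid [np.float64(0.4747647319626386), np.float64(0.5056318108831226)]
a (np.float64(291.6875), np.float64(200.0625)) 16 [0.479  0.0088 0.0455]
b (np.float64(331.35714285714283), np.float64(210.78571428571428)) 14 [ 0.5154 -0.091   0.0455]
ab len 0.10444763459745197 yaw -90.14087055069737
```

Request:
play_rows --targets '[{"claw":1,"linear":[0.33,-0.17,0.05],"rotation":[-0.001,-0.001,0]},{"claw":1,"linear":[0.33,-0.17,0.05],"rotation":[-0.001,-0.001,0]},{"claw":1,"linear":[0.33,-0.17,0.05],"rotation":[-0.001,-0.001,0]},{"claw":1,"linear":[0.33,-0.17,0.05],"rotation":[-0.001,-0.001,0]},{"claw":1,"linear":[0.33,-0.17,0.03],"rotation":[0,-0.001,0]},{"claw":1,"linear":[0.2,-0.1,0],"rotation":[0,0,0]},{"claw":1,"linear":[0,0,0],"rotation":[0,0,0]}]'

```text
time: 13.0
position: [0.4991, -0.116, 0.0647]
tool_rot: [0.403, 1.528, 0.414]
ft_force: [-0.8, -0.1, -0.6]
grip_width: 0.168
```

```bash
python3 - <<'E'
from h import *
print(pose()[0]);plan([.494,-.1169,.045],Rt(0,-30),v=.004,w=3,maxr=10)
E
```

```text
[ 0.49912492 -0.11598961  0.06473378]
rows 6 dist [-0.0051 -0.0009 -0.0197] rot [0.4 0.1 0.1]
0 [0.11, -0.07, -0.03] [0.001, 0.0, 0.0]
1 [0.11, -0.07, -0.03] [0.001, 0.0, 0.0]
2 [0.11, -0.07, -0.03] [0.001, 0.0, 0.0]
3 [0.11, -0.07, -0.03] [0.001, 0.0, 0.0]
4 [0.11, -0.07, -0.03] [0.001, 0.0, 0.0]
5 [0.11, -0.07, -0.03] [0.001, 0.0, 0.0]
```

Request:
play_rows --targets '[{"claw":1,"linear":[0,0,-0.1],"rotation":[0.002,0,0]},{"claw":1,"linear":[0,0,-0.1],"rotation":[0.002,0,0]},{"claw":1,"linear":[0.13,-0.08,0],"rotation":[0,0,0]},{"claw":1,"linear":[0.13,-0.08,0],"rotation":[0,0,0]},{"claw":1,"linear":[0.13,-0.08,0],"rotation":[0,0,0]},{"claw":1,"linear":[0,0,0],"rotation":[0,0,0]}]'

```text
time: 13.5
position: [0.4937, -0.1169, 0.0524]
tool_rot: [0.409, 1.529, 0.408]
ft_force: [0.4, 0.7, -0.8]
grip_width: 0.163
```

```bash
python3 - <<'E'
from h import *
print(pose()[0]);plan([.494,-.1169,.0255],Rt(0,-30),v=.004,w=3,maxr=10)
E
```

```text
[ 0.49365672 -0.11692096  0.0524362 ]
rows 7 dist [ 0.0003  0.     -0.0269] rot [0.  0.2 0.1]
0 [0.13, -0.08, 0.0] [0.0, 0.0, 0.0]
1 [0.13, -0.08, 0.0] [0.0, 0.0, 0.0]
2 [0.13, -0.08, 0.0] [0.0, 0.0, 0.0]
3 [0.13, -0.08, 0.0] [0.0, 0.0, 0.0]
4 [0.13, -0.08, 0.0] [0.0, 0.0, 0.0]
5 [0.13, -0.08, 0.0] [0.0, 0.0, 0.0]
6 [0.13, -0.08, 0.0] [0.0, 0.0, 0.0]
```

Aligned. Lowering into the hollow.

Request:
play_rows --targets '[{"claw":1,"linear":[0.13,-0.08,0],"rotation":[0,0,0]},{"claw":1,"linear":[0.13,-0.08,0],"rotation":[0,0,0]},{"claw":1,"linear":[0.13,-0.08,0],"rotation":[0,0,0]},{"claw":1,"linear":[0.13,-0.08,0],"rotation":[0,0,0]},{"claw":1,"linear":[0.13,-0.08,0],"rotation":[0,0,0]},{"claw":1,"linear":[0.13,-0.08,0],"rotation":[0,0,0]},{"claw":1,"linear":[0,0,0],"rotation":[0,0,0]}]'

```text
time: 14.08
position: [0.4941, -0.1177, 0.0271]
tool_rot: [0.409, 1.529, 0.408]
ft_force: [0.5, 0.3, -1.1]
grip_width: 0.165
```

```bash
python3 - <<'E'
from h import *
p,R=pose();print(p,p-.0187*R[:,0],get_state()["ft_force"]);plan([.494,-.1169,.0238],Rt(0,-30),v=.004,w=3,maxr=10)
E
```

```text
[ 0.4940716  -0.11766206  0.02708869] [ 0.49401398 -0.12697841  0.04330264] [ 0.47749541  0.34089649 -1.06227131]
rows 1 dist [-0.0001  0.0008 -0.0033] rot [0.  0.2 0.1]
0 [0.13, -0.04, -0.0] [0.0, 0.002, 0.001]
```

Request:
play_rows --targets '[{"claw":1,"linear":[0.06,-0.02,0],"rotation":[0,0,0]},{"claw":1,"linear":[0.06,-0.02,0],"rotation":[0,0,0]},{"claw":1,"linear":[0,0,0],"rotation":[0,0,0]}]'

```text
time: 14.33
position: [0.494, -0.117, 0.0234]
tool_rot: [0.409, 1.529, 0.408]
ft_force: [-1.2, 0.6, -0.8]
grip_width: 0.163
```

Request:
play_rows --targets '[{"claw":0.5,"linear":[0,0,0],"rotation":[0,0,0]},{"claw":0.5,"linear":[0,0,0],"rotation":[0,0,0]},{"claw":0.5,"linear":[0,0,0],"rotation":[0,0,0]},{"claw":0.5,"linear":[0,0,0],"rotation":[0,0,0]},{"claw":0.5,"linear":[0,0,0],"rotation":[0,0,0]},{"claw":0.5,"linear":[0,0,0],"rotation":[0,0,0]},{"claw":0.5,"linear":[0,0,0],"rotation":[0,0,0]}]'

```text
time: 14.92
position: [0.4949, -0.1169, 0.0248]
tool_rot: [0.409, 1.527, 0.409]
ft_force: [0.1, -0.5, 0.9]
grip_width: 0.49
```

```bash
python3 - <<'E'
from h import *
np.set_printoptions(precision=4,suppress=True)
p,R=pose();np.savez("w6.npz",p=p,R=R);s=get_state();print(p,s["grip_width"]*87,s["ft_force"]);I=get_image("wrist");cv2.imwrite("pics/w6.png",I);cv2.imwrite("pics/sc6.png",get_image("scene"));P=(p,R)
# model: brown mask edges in wrist
h=cv2.cvtColor(I,cv2.COLOR_BGR2HSV);m=((h[...,0]<14)&(h[...,1]>120)&(h[...,2]>40)).astype(np.uint8);m[260:]=0
nn,l,st,ce=cv2.connectedComponentsWithStats(m);i=1+np.argmax(st[1:,4]);print(st[i]);ys,xs=np.where(l==i)
for y in np.unique(ys)[::14]:
    a,b=xs[ys==y].min(),xs[ys==y].max();print(y,a,b,onz("wrist",((a+b)/2,y),.0395,P),onz("wrist",(b,y),.0395,P)[0]-onz("wrist",(a,y),.0395,P)[0])
print("foot rim",onz("wrist",(xs[ys==ys.min()].mean(),ys.min()),.0555,P))
E
```

```text
[ 0.4949 -0.1169  0.0248] 42.650788398405254 [ 0.0798 -0.469   0.923 ]
[ 289   51   54  206 8306]
51 306 322 [0.4927 0.0038 0.0395] 0.010125481259035951
65 290 339 [ 0.4931 -0.0066  0.0395] 0.03058218050529965
79 289 340 [ 0.4931 -0.0167  0.0395] 0.03139734714161452
93 289 340 [ 0.4931 -0.0265  0.0395] 0.03097588786138511
107 289 341 [ 0.4934 -0.0361  0.0395] 0.03116551837607795
121 289 342 [ 0.4937 -0.0454  0.0395] 0.03135019802570704
135 289 342 [ 0.4938 -0.0544  0.0395] 0.030945647221772066
149 290 342 [ 0.4941 -0.0633  0.0395] 0.029975516670193547
163 297 334 [ 0.4938 -0.0719  0.0395] 0.021060034537798034
177 303 329 [ 0.4941 -0.0803  0.0395] 0.014615354091182253
191 303 330 [ 0.4943 -0.0885  0.0395] 0.014991506064499949
205 303 330 [ 0.4943 -0.0965  0.0395] 0.014809770954348433
219 303 331 [ 0.4946 -0.1043  0.0395] 0.015174593450318186
233 302 331 [ 0.4944 -0.1119  0.0395] 0.015530258834487554
247 303 331 [ 0.4946 -0.1193  0.0395] 0.014819588690942742
foot rim [ 0.4931 -0.0101  0.0555]
```

The model lies in the hollow: its axis is at x 0.493–0.495 along the whole length and its foot at block x ≈ -34 mm. Backing off along the fingers.

Request:
play_rows --targets '[{"claw":0.5,"linear":[-0.3,0,0],"rotation":[0,0,0]},{"claw":0.5,"linear":[-0.6,0,0],"rotation":[0,0,0]},{"claw":0.4,"linear":[-0.8,0,0],"rotation":[0,0,0]},{"claw":0,"linear":[-0.9,0,0],"rotation":[0,0,0]},{"claw":0,"linear":[-0.9,0,0],"rotation":[0,0,0]},{"claw":0,"linear":[-0.9,0.1,0],"rotation":[0,0,0]},{"claw":0,"linear":[-0.9,0.3,0],"rotation":[0,0,0]},{"claw":0,"linear":[-0.9,0.5,0],"rotation":[0,0,0]},{"claw":0,"linear":[-0.6,0.5,0],"rotation":[0,0,0]}]'

```text
time: 15.77
position: [0.4904, -0.1795, 0.2003]
tool_rot: [0.414, 1.533, 0.402]
ft_force: [-0.3, 0.7, 0.4]
grip_width: 0.939
```

```bash
python3 - <<'E'
from h import *
print(pose()[0]);plan([.495,.217,.20],Rt(2.9,0),v=.024,w=3,maxr=20)
E
```

```text
[ 0.49037334 -0.17952612  0.2002794 ]
rows 17 dist [ 4.600e-03  3.965e-01 -3.000e-04] rot [ -3.3   0.7 -29.8]
0 [0.46, 0.81, 0.0] [-0.002, 0.0, -0.019]
1 [0.44, 0.82, 0.01] [-0.002, 0.0, -0.019]
2 [0.41, 0.84, 0.01] [-0.002, 0.0, -0.019]
3 [0.39, 0.85, 0.01] [-0.002, 0.0, -0.019]
4 [0.36, 0.86, 0.02] [-0.002, 0.0, -0.019]
5 [0.34, 0.87, 0.02] [-0.002, 0.0, -0.019]
6 [0.31, 0.88, 0.02] [-0.002, 0.0, -0.019]
7 [0.28, 0.89, 0.03] [-0.002, 0.0, -0.019]
8 [0.25, 0.9, 0.03] [-0.002, 0.0, -0.019]
9 [0.23, 0.9, 0.03] [-0.002, 0.0, -0.019]
10 [0.2, 0.91, 0.04] [-0.002, 0.0, -0.019]
11 [0.17, 0.92, 0.04] [-0.002, 0.0, -0.019]
12 [0.14, 0.92, 0.04] [-0.002, 0.0, -0.019]
13 [0.11, 0.92, 0.05] [-0.002, 0.0, -0.019]
14 [0.09, 0.93, 0.05] [-0.002, 0.0, -0.019]
15 [0.06, 0.93, 0.05] [-0.002, 0.0, -0.019]
16 [0.03, 0.93, 0.05] [-0.002, 0.0, -0.019]
```

Request:
play_rows --targets '[{"claw":0,"linear":[0.42,0.81,0],"rotation":[-0.002,0,-0.019]},{"claw":0,"linear":[0.42,0.82,0.01],"rotation":[-0.002,0,-0.019]},{"claw":0,"linear":[0.4,0.84,0.01],"rotation":[-0.002,0,-0.019]},{"claw":0,"linear":[0.38,0.85,0.01],"rotation":[-0.002,0,-0.019]},{"claw":0,"linear":[0.35,0.86,0.02],"rotation":[-0.002,0,-0.019]},{"claw":0,"linear":[0.32,0.87,0.02],"rotation":[-0.002,0,-0.019]},{"claw":0,"linear":[0.3,0.88,0.02],"rotation":[-0.002,0,-0.019]},{"claw":0,"linear":[0.27,0.6,0.03],"rotation":[-0.002,0,-0.019]},{"claw":0,"linear":[0.1,0.3,0.03],"rotation":[-0.002,0,-0.019]},{"claw":0,"linear":[0,0,0],"rotation":[0,0,0]}]'

```text
time: 16.6
position: [0.4975, -0.0015, 0.2182]
tool_rot: [0.182, 1.532, 0.183]
ft_force: [0.6, -0.0, -0.1]
grip_width: 0.996
```

```bash
python3 - <<'E'
from h import *
np.set_printoptions(precision=4,suppress=True)
p,R=pose();np.savez("w7.npz",p=p,R=R);print(p,R[:,0],R[:,2]);P=(p,R)
I=get_image("wrist");S=get_image("scene");D=get_image("side")
for n,i in (("w7",I),("sc7",S),("sd7",D)):cv2.imwrite(f"pics/{n}.png",i)
H=np.array(calibration("wrist")["hand_eye"]);K=calibration("wrist")
def pw(X):
    c=np.linalg.inv(H)@np.append(R.T@(np.array(X)-p),1);return c[0]/c[2]*K["fx"]+K["cx"],c[1]/c[2]*K["fy"]+K["cy"]
print([np.round(pw(X)) for X in ([.4637,.2757,.056],[.5268,.1583,.056],[.494,-.0426,.04])])
print("end -y in scene",proj("scene",[[.467,.157,.056],[.527,.157,.056],[.467,.157,.024],[.527,.157,.024]]))
print("end +y in side",proj("side",[[.464,.279,.056],[.524,.279,.056],[.464,.279,.024],[.524,.279,.024]]))
E
```

```text
[ 0.4975 -0.0015  0.2182] [ 0.0309  0.2312 -0.9724] [ 0.9995 -0.0027  0.0311]
[array([281., -37.]), array([339.,  74.]), array([310., 252.])]
end -y in scene [[251.4035 176.3965]
 [269.2236 168.3786]
 [252.7127 186.5626]
 [270.1853 178.3479]]
end +y in side [[365.0133 259.6109]
 [336.4241 259.7791]
 [364.4727 271.8686]
 [336.385  272.0219]]
```

```bash
python3 - <<'E'
from h import *
I,S,D=[cv2.imread(f"pics/{n}.png") for n in("w7","sc0" if 0 else "scene0","side0")]
r=lambda x,w,h:cv2.resize(x,(w,h),interpolation=cv2.INTER_CUBIC)
a=r(S[155:195,238:282],396,360);b=r(D[248:282,325:375],400,272);c=r(I[0:110,240:380],700,550)[:,:]
top=np.hstack([a,cv2.copyMakeBorder(b,0,88,0,0,0)]);c=r(I[50:100,260:360],460,230)
o=np.vstack([top,cv2.copyMakeBorder(c,0,0,0,796-460,0)]);cv2.imwrite("pics/c7.png",o);print(o.shape)
E
```

```text
(590, 796, 3)
```

View pics/c7.png

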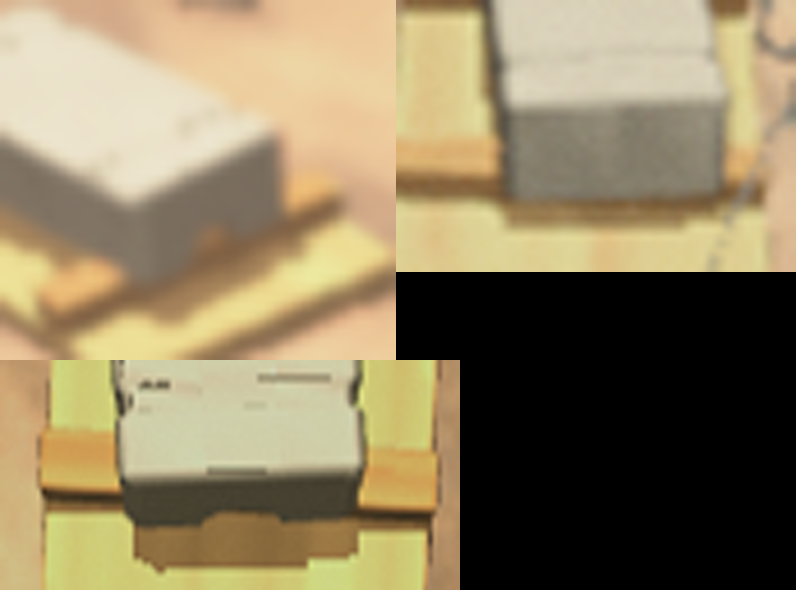

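The arch-shaped notch is clearly at the bottom of the -y end (wrist crop (240,518)) and the +y end is solid, so the upper half already faces the right way. Moving over it.

```bash
python3 - <<'E'
from h import *
np.set_printoptions(precision=4,suppress=True)
z=np.load("w7.npz");P=(z["p"],z["R"])
q=lambda x,y:(260+x/4.6,50+(y-360)/4.6)
l,r=onz("wrist",q(121,478),.056,P),onz("wrist",q(361,470),.056,P);d=r-l;print(l,r,np.linalg.norm(d),"yaw",np.degrees(np.arctan2(d[1],d[0])),"mid",(l+r)/2)
plan([.495,.217,.16],Rt(2.9,0),v=.022,w=3,maxr=20)
E
```

```text
[0.4689 0.1555 0.056 ] [0.5262 0.158  0.056 ] 0.057403762677230165 yaw 2.4418718265830965 mid [0.4976 0.1568 0.056 ]
rows 11 dist [-0.0026  0.2232 -0.0573] rot [ -3.2   2.1 -13.3]
0 [0.39, 0.74, -0.02] [-0.003, 0.002, -0.013]
1 [0.37, 0.75, -0.02] [-0.003, 0.002, -0.013]
2 [0.36, 0.76, -0.01] [-0.003, 0.002, -0.013]
3 [0.34, 0.76, -0.01] [-0.003, 0.002, -0.013]
4 [0.33, 0.77, -0.0] [-0.003, 0.002, -0.013]
5 [0.31, 0.78, 0.0] [-0.003, 0.002, -0.013]
6 [0.29, 0.79, 0.01] [-0.003, 0.002, -0.013]
7 [0.28, 0.79, 0.01] [-0.003, 0.002, -0.013]
8 [0.26, 0.8, 0.02] [-0.003, 0.002, -0.013]
9 [0.24, 0.8, 0.02] [-0.003, 0.002, -0.013]
10 [0.23, 0.81, 0.03] [-0.003, 0.002, -0.013]
```

Request:
play_rows --targets '[{"claw":0,"linear":[0.34,0.74,0],"rotation":[-0.004,0.003,-0.013]},{"claw":0,"linear":[0.34,0.75,0],"rotation":[-0.004,0.003,-0.013]},{"claw":0,"linear":[0.34,0.76,0],"rotation":[-0.004,0.003,-0.013]},{"claw":0,"linear":[0.32,0.76,0],"rotation":[-0.004,0.003,-0.013]},{"claw":0,"linear":[0.3,0.77,0],"rotation":[-0.004,0.003,-0.013]},{"claw":0,"linear":[0.29,0.78,0],"rotation":[-0.004,0.003,-0.013]},{"claw":0,"linear":[0.27,0.79,0],"rotation":[-0.004,0.003,-0.013]},{"claw":0,"linear":[0.26,0.79,0],"rotation":[-0.004,0.003,-0.013]},{"claw":0,"linear":[0.24,0.8,0],"rotation":[-0.004,0.003,-0.013]},{"claw":0,"linear":[0.22,0.6,0],"rotation":[-0.004,0.003,-0.013]}]'

```text
time: 17.58
position: [0.5057, 0.1652, 0.1708]
tool_rot: [0.011, 1.581, 0.015]
ft_force: [-0.1, -0.1, -0.5]
grip_width: 0.997
```

```bash
python3 - <<'E'
from h import *
print(pose()[0]);plan([.495,.217,.09],Rt(2.8,0),v=.012,w=3,maxr=20)
E
```

```text
[0.5056778  0.16515294 0.17077984]
rows 9 dist [-0.0107  0.0518 -0.0808] rot [-2.6 -0.6 -1. ]
0 [0.36, 0.22, -0.04] [-0.003, -0.001, -0.001]
1 [0.36, 0.23, -0.04] [-0.003, -0.001, -0.001]
2 [0.36, 0.23, -0.04] [-0.003, -0.001, -0.001]
3 [0.36, 0.23, -0.04] [-0.003, -0.001, -0.001]
4 [0.36, 0.23, -0.04] [-0.003, -0.001, -0.001]
5 [0.36, 0.23, -0.04] [-0.003, -0.001, -0.001]
6 [0.36, 0.23, -0.04] [-0.003, -0.001, -0.001]
7 [0.36, 0.23, -0.04] [-0.003, -0.001, -0.001]
8 [0.36, 0.23, -0.04] [-0.003, -0.001, -0.001]
```

Request:
play_rows --targets '[{"claw":0,"linear":[0.36,0.25,-0.05],"rotation":[-0.003,-0.001,-0.001]},{"claw":0,"linear":[0.36,0.25,-0.05],"rotation":[-0.003,-0.001,-0.001]},{"claw":0,"linear":[0.36,0.25,-0.05],"rotation":[-0.003,-0.001,-0.001]},{"claw":0,"linear":[0.36,0.25,-0.05],"rotation":[-0.003,-0.001,-0.001]},{"claw":0,"linear":[0.36,0.25,-0.05],"rotation":[-0.003,-0.001,-0.001]},{"claw":0,"linear":[0.3,0.25,-0.05],"rotation":[-0.003,-0.001,-0.001]},{"claw":0,"linear":[0.3,0.25,-0.05],"rotation":[-0.003,-0.001,-0.001]},{"claw":0,"linear":[0.2,0.2,-0.05],"rotation":[-0.003,-0.001,-0.001]},{"claw":0,"linear":[0,0,0],"rotation":[0,0,0]}]'

```text
time: 18.33
position: [0.4947, 0.2102, 0.0974]
tool_rot: [-0.025, 1.572, 0.025]
ft_force: [-0.7, -0.7, -0.2]
grip_width: 0.999
```

```bash
python3 - <<'E'
from h import *
print(pose()[0]);plan([.495,.217,.030],Rt(2.8,0),v=.008,w=3,maxr=20)
E
```

```text
[0.49469847 0.21017779 0.09737075]
rows 9 dist [ 0.0003  0.0068 -0.0674] rot [-1.  -0.1  0. ]
0 [0.3, 0.03, 0.0] [-0.001, -0.0, 0.0]
1 [0.3, 0.03, 0.0] [-0.001, -0.0, 0.0]
2 [0.3, 0.03, 0.0] [-0.001, -0.0, 0.0]
3 [0.3, 0.03, 0.0] [-0.001, -0.0, 0.0]
4 [0.3, 0.03, 0.0] [-0.001, -0.0, 0.0]
5 [0.3, 0.03, 0.0] [-0.001, -0.0, 0.0]
6 [0.3, 0.03, 0.0] [-0.001, -0.0, 0.0]
7 [0.3, 0.03, 0.0] [-0.001, -0.0, 0.0]
8 [0.3, 0.03, 0.0] [-0.001, -0.0, 0.0]
```

Request:
play_rows --targets '[{"claw":0,"linear":[0.3,0.05,0],"rotation":[-0.002,0,0]},{"claw":0,"linear":[0.3,0.05,0],"rotation":[-0.002,0,0]},{"claw":0,"linear":[0.3,0.05,0],"rotation":[-0.002,0,0]},{"claw":0,"linear":[0.3,0.05,0],"rotation":[-0.002,0,0]},{"claw":0,"linear":[0.3,0.03,0],"rotation":[-0.002,0,0]},{"claw":0,"linear":[0.3,0.03,0],"rotation":[-0.001,0,0]},{"claw":0,"linear":[0.3,0.03,0],"rotation":[0,0,0]},{"claw":0,"linear":[0.25,0,0],"rotation":[0,0,0]},{"claw":0,"linear":[0,0,0],"rotation":[0,0,0]}]'

```text
time: 19.08
position: [0.4952, 0.2175, 0.0328]
tool_rot: [-0.039, 1.57, 0.039]
ft_force: [-0.3, 0.5, 0.9]
grip_width: 0.997
```

```bash
python3 - <<'E'
from h import *
print(pose()[0]);plan([.495,.217,.030],Rt(2.8,0),v=.008,w=3,maxr=20)
E
```

```text
[0.49517993 0.21754061 0.03284503]
rows 1 dist [-0.0002 -0.0005 -0.0028] rot [0.1 0.  0. ]
0 [0.11, -0.02, -0.01] [0.001, 0.0, 0.0]
```

Request:
play_rows --targets '[{"claw":0,"linear":[0.11,0,0],"rotation":[0,0,0]},{"claw":1,"linear":[0,0,0],"rotation":[0,0,0]},{"claw":1,"linear":[0,0,0],"rotation":[0,0,0]},{"claw":1,"linear":[0,0,0],"rotation":[0,0,0]},{"claw":1,"linear":[0,0,0],"rotation":[0,0,0]},{"claw":1,"linear":[0,0,0],"rotation":[0,0,0]},{"claw":1,"linear":[0,0,0],"rotation":[0,0,0]},{"claw":1,"linear":[0,0,0],"rotation":[0,0,0]},{"claw":1,"linear":[0,0,0],"rotation":[0,0,0]},{"claw":1,"linear":[0,0,0],"rotation":[0,0,0]}]' --newtons 60

```text
time: 19.92
position: [0.4956, 0.2175, 0.0303]
tool_rot: [-0.039, 1.569, 0.039]
ft_force: [0.0, 0.9, -1.8]
grip_width: 0.684
```

```bash
python3 - <<'E'
from h import *
s=get_state();print(s["grip_width"]*87);plan([.495,.217,.16],Rt(2.8,0),v=.015,w=3,maxr=20)
E
```

```text
59.51571388100477
rows 9 dist [-0.0006 -0.0005  0.1297] rot [ 0.   0.1 -0. ]
0 [-0.58, -0.0, -0.0] [0.0, 0.0, -0.0]
1 [-0.58, -0.0, -0.0] [0.0, 0.0, -0.0]
2 [-0.58, -0.0, -0.0] [0.0, 0.0, -0.0]
3 [-0.58, -0.0, -0.0] [0.0, 0.0, -0.0]
4 [-0.58, -0.0, -0.0] [0.0, 0.0, -0.0]
5 [-0.58, -0.0, -0.0] [0.0, 0.0, -0.0]
6 [-0.58, -0.0, -0.0] [0.0, 0.0, -0.0]
7 [-0.58, -0.0, -0.0] [0.0, 0.0, -0.0]
8 [-0.58, -0.0, -0.0] [0.0, 0.0, -0.0]
```

Request:
play_rows --targets '[{"claw":1,"linear":[0,0,0],"rotation":[0,0,0]},{"claw":1,"linear":[-0.2,0,0],"rotation":[0,0,0]},{"claw":1,"linear":[-0.4,0,0],"rotation":[0,0,0]},{"claw":1,"linear":[-0.6,0,0],"rotation":[0,0,0]},{"claw":1,"linear":[-0.7,0,0],"rotation":[0,0,0]},{"claw":1,"linear":[-0.7,0,0],"rotation":[0,0,0]},{"claw":1,"linear":[-0.7,0,0],"rotation":[0,0,0]},{"claw":1,"linear":[-0.7,0,0],"rotation":[0,0,0]},{"claw":1,"linear":[-0.5,0,0],"rotation":[0,0,0]},{"claw":1,"linear":[0,0,0],"rotation":[0,0,0]}]'

```text
time: 20.75
position: [0.4922, 0.215, 0.1491]
tool_rot: [-0.041, 1.576, 0.035]
ft_force: [1.0, 0.9, -3.8]
grip_width: 0.685
```

```bash
python3 - <<'E'
from h import *
np.set_printoptions(precision=4,suppress=True)
s=get_state();print(s["grip_width"]*87,s["ft_force"],pose()[0])
cv2.imwrite("pics/w8.png",get_image("wrist"));cv2.imwrite("pics/sd8.png",get_image("side"));cv2.imwrite("pics/sc8.png",get_image("scene"))
plan([.4943,-.0423,.15],Rt(-.1,0),v=.016,w=3,maxr=20)
E
```

```text
59.56545640422432 [ 1.0315  0.9426 -3.8248] [0.4922 0.215  0.1491]
rows 17 dist [ 0.0041 -0.2565  0.0046] rot [ 2.9 -0.6  0.4]
0 [-0.01, -0.6, -0.02] [0.002, -0.0, 0.0]
1 [-0.01, -0.6, -0.02] [0.002, -0.0, 0.0]
2 [-0.01, -0.6, -0.02] [0.002, -0.0, 0.0]
3 [-0.01, -0.6, -0.01] [0.002, -0.0, 0.0]
4 [-0.01, -0.6, -0.01] [0.002, -0.0, 0.0]
5 [-0.01, -0.6, -0.01] [0.002, -0.0, 0.0]
6 [-0.01, -0.6, -0.01] [0.002, -0.0, 0.0]
7 [-0.01, -0.6, -0.01] [0.002, -0.0, 0.0]
8 [-0.01, -0.6, -0.01] [0.002, -0.0, 0.0]
9 [-0.01, -0.6, -0.0] [0.002, -0.0, 0.0]
10 [-0.01, -0.6, -0.0] [0.002, -0.0, 0.0]
11 [-0.01, -0.6, -0.0] [0.002, -0.0, 0.0]
12 [-0.01, -0.6, 0.0] [0.002, -0.0, 0.0]
13 [-0.01, -0.6, 0.0] [0.002, -0.0, 0.0]
14 [-0.01, -0.6, 0.01] [0.002, -0.0, 0.0]
15 [-0.01, -0.6, 0.01] [0.002, -0.0, 0.0]
16 [-0.01, -0.6, 0.01] [0.002, -0.0, 0.0]
```

The upper half is lifted (about 3.8 N). I'll carry it across and measure how it sits in the hand from the wrist picture.

Request:
play_rows --targets '[{"claw":1,"linear":[-0.05,-0.4,-0.02],"rotation":[0.002,0,0]},{"claw":1,"linear":[-0.05,-0.6,-0.02],"rotation":[0.002,0,0]},{"claw":1,"linear":[-0.05,-0.6,-0.02],"rotation":[0.002,0,0]},{"claw":1,"linear":[-0.05,-0.6,-0.01],"rotation":[0.002,0,0]},{"claw":1,"linear":[-0.05,-0.6,-0.01],"rotation":[0.002,0,0]},{"claw":1,"linear":[-0.05,-0.6,-0.01],"rotation":[0.002,0,0]},{"claw":1,"linear":[-0.05,-0.6,-0.01],"rotation":[0.002,0,0]},{"claw":1,"linear":[-0.05,-0.6,-0.01],"rotation":[0.002,0,0]},{"claw":1,"linear":[-0.05,-0.6,-0.01],"rotation":[0.002,0,0]},{"claw":1,"linear":[-0.05,-0.6,0],"rotation":[0.002,0,0]}]'

```text
time: 21.73
position: [0.4879, 0.0516, 0.1555]
tool_rot: [-0.019, 1.59, -0.0]
ft_force: [0.0, 0.1, -3.1]
grip_width: 0.681
```

```bash
python3 - <<'E'
from h import *
np.set_printoptions(precision=4,suppress=True)
I=cv2.imread("pics/w8.png");g=cv2.cvtColor(I,cv2.COLOR_BGR2GRAY)
for u in (285,300,318,335,350): print(u,[int(x) for x in g[100:176:2,u]])
print("row180",[int(x) for x in g[180,230:410:4]])
plan([.494,-.0421,.15],Rt(-.1,0),v=.016,w=3,maxr=10)
E
```

```text
285 [155, 193, 193, 192, 193, 190, 191, 192, 192, 191, 191, 191, 190, 192, 191, 192, 124, 127, 80, 96, 128, 157, 187, 194, 193, 194, 195, 194, 194, 195, 194, 194, 195, 195, 195, 196, 197, 157]
300 [143, 162, 194, 192, 191, 191, 191, 189, 190, 192, 191, 191, 192, 191, 191, 193, 195, 75, 77, 89, 122, 157, 185, 193, 193, 193, 195, 194, 194, 194, 194, 195, 194, 196, 196, 195, 195, 193]
318 [168, 166, 163, 186, 185, 185, 185, 186, 184, 184, 184, 183, 182, 183, 183, 182, 183, 140, 86, 104, 131, 160, 189, 196, 195, 194, 194, 194, 196, 196, 195, 195, 195, 195, 196, 196, 196, 196]
335 [165, 168, 153, 186, 197, 197, 197, 197, 197, 197, 196, 196, 196, 194, 197, 195, 195, 149, 80, 99, 132, 162, 189, 195, 196, 196, 196, 195, 196, 196, 195, 196, 196, 198, 196, 197, 198, 193]
350 [152, 157, 163, 139, 189, 194, 193, 193, 193, 195, 194, 194, 196, 195, 196, 195, 197, 150, 76, 95, 129, 164, 189, 196, 195, 195, 195, 195, 195, 195, 197, 195, 195, 195, 196, 196, 197, 152]
row180 [173, 173, 171, 174, 169, 161, 155, 95, 186, 197, 198, 197, 199, 197, 196, 195, 194, 194, 192, 191, 189, 188, 197, 197, 197, 198, 199, 197, 197, 195, 195, 192, 192, 189, 187, 187, 137, 144, 170, 170, 167, 167, 169, 168, 170]
rows 6 dist [ 0.0061 -0.0937 -0.0055] rot [ 0.8 -1.1  0.7]
0 [0.04, -0.62, 0.03] [0.001, -0.002, 0.001]
1 [0.04, -0.62, 0.04] [0.001, -0.002, 0.001]
2 [0.04, -0.62, 0.04] [0.001, -0.002, 0.001]
3 [0.04, -0.62, 0.04] [0.001, -0.002, 0.001]
4 [0.04, -0.62, 0.04] [0.001, -0.002, 0.001]
5 [0.04, -0.62, 0.04] [0.001, -0.002, 0.001]
```

Request:
play_rows --targets '[{"claw":1,"linear":[0.04,-0.62,0.07],"rotation":[0.001,-0.003,0.001]},{"claw":1,"linear":[0.04,-0.62,0.07],"rotation":[0.001,-0.003,0.001]},{"claw":1,"linear":[0.04,-0.62,0.07],"rotation":[0.001,-0.003,0.001]},{"claw":1,"linear":[0.04,-0.62,0.07],"rotation":[0.001,-0.003,0.001]},{"claw":1,"linear":[0.04,-0.62,0.07],"rotation":[0.001,-0.003,0.001]},{"claw":1,"linear":[0.04,-0.4,0.04],"rotation":[0.001,-0.001,0.001]},{"claw":1,"linear":[0,0,0],"rotation":[0,0,0]}]'

```text
time: 22.32
position: [0.4966, -0.0549, 0.1524]
tool_rot: [0.009, 1.56, -0.012]
ft_force: [-1.3, 0.0, -3.0]
grip_width: 0.686
```

```bash
python3 - <<'E'
from h import *
print(pose()[0]);plan([.4942,-.043,.085],Rt(-.05,0),v=.008,w=3,maxr=10)
E
```

```text
[ 0.49657665 -0.0548744   0.15240427]
rows 9 dist [-0.0024  0.0119 -0.0674] rot [-0.7  0.6  0.1]
0 [0.3, 0.05, -0.01] [-0.001, 0.001, 0.0]
1 [0.3, 0.05, -0.01] [-0.001, 0.001, 0.0]
2 [0.3, 0.05, -0.01] [-0.001, 0.001, 0.0]
3 [0.3, 0.05, -0.01] [-0.001, 0.001, 0.0]
4 [0.3, 0.05, -0.01] [-0.001, 0.001, 0.0]
5 [0.3, 0.05, -0.01] [-0.001, 0.001, 0.0]
6 [0.3, 0.05, -0.01] [-0.001, 0.001, 0.0]
7 [0.3, 0.05, -0.01] [-0.001, 0.001, 0.0]
8 [0.3, 0.05, -0.01] [-0.001, 0.001, 0.0]
```

Request:
play_rows --targets '[{"claw":1,"linear":[0.3,0.06,-0.02],"rotation":[-0.001,0.001,0]},{"claw":1,"linear":[0.3,0.06,-0.02],"rotation":[-0.001,0.001,0]},{"claw":1,"linear":[0.3,0.06,-0.02],"rotation":[-0.001,0.001,0]},{"claw":1,"linear":[0.3,0.06,-0.02],"rotation":[-0.001,0.001,0]},{"claw":1,"linear":[0.3,0.06,0],"rotation":[-0.001,0.001,0]},{"claw":1,"linear":[0.3,0.06,0],"rotation":[-0.001,0.001,0]},{"claw":1,"linear":[0.3,0.06,0],"rotation":[-0.001,0.001,0]},{"claw":1,"linear":[0.2,0.04,0],"rotation":[0,0,0]},{"claw":1,"linear":[0,0,0],"rotation":[0,0,0]}]'

```text
time: 23.07
position: [0.493, -0.0394, 0.0875]
tool_rot: [-0.003, 1.575, 0.002]
ft_force: [0.1, -0.2, -4.1]
grip_width: 0.686
```

```bash
python3 - <<'E'
from h import *
print(pose()[0]);plan([.4942,-.043,.065],Rt(-.05,0),v=.003,w=3,maxr=10)
E
```

```text
[ 0.49295121 -0.0393938   0.08749959]
rows 8 dist [ 0.0012 -0.0036 -0.0225] rot [ 0.2 -0.3  0. ]
0 [0.11, -0.02, 0.01] [0.0, -0.0, 0.0]
1 [0.11, -0.02, 0.01] [0.0, -0.0, 0.0]
2 [0.11, -0.02, 0.01] [0.0, -0.0, 0.0]
3 [0.11, -0.02, 0.01] [0.0, -0.0, 0.0]
4 [0.11, -0.02, 0.01] [0.0, -0.0, 0.0]
5 [0.11, -0.02, 0.01] [0.0, -0.0, 0.0]
6 [0.11, -0.02, 0.01] [0.0, -0.0, 0.0]
7 [0.11, -0.02, 0.01] [0.0, -0.0, 0.0]
```

Request:
play_rows --targets '[{"claw":1,"linear":[0.11,-0.035,0.012],"rotation":[0,0,0]},{"claw":1,"linear":[0.11,-0.035,0.012],"rotation":[0,-0.001,0]},{"claw":1,"linear":[0.11,-0.035,0.012],"rotation":[0,-0.001,0]},{"claw":1,"linear":[0.11,-0.035,0.012],"rotation":[0,0,0]},{"claw":1,"linear":[0.11,0,0],"rotation":[0,0,0]},{"claw":1,"linear":[0.11,0,0],"rotation":[0,0,0]},{"claw":1,"linear":[0.11,0,0],"rotation":[0,0,0]},{"claw":1,"linear":[0,0,0],"rotation":[0,0,0]},{"claw":1,"linear":[0,0,0],"rotation":[0,0,0]}]'

```text
time: 23.82
position: [0.4954, -0.0437, 0.067]
tool_rot: [-0.002, 1.57, 0.001]
ft_force: [0.9, -0.7, -3.7]
grip_width: 0.688
```

```bash
python3 - <<'E'
from h import *
np.set_printoptions(precision=4,suppress=True)
print(pose()[0],get_state()["ft_force"]);plan([.4942,-.043,.0575],Rt(-.05,0),v=.003,w=3,maxr=10)
p,R=pose();I=get_image("wrist");cv2.imwrite("pics/w9.png",I);g=cv2.cvtColor(I,cv2.COLOR_BGR2GRAY)
for u in (290,304,318,332,346): print(u,[int(x) for x in g[116:160:1,u]])
E
```

```text
[ 0.4954 -0.0437  0.067 ] [ 0.857  -0.6904 -3.7323]
rows 4 dist [-0.0012  0.0007 -0.0095] rot [0.2 0.1 0. ]
0 [0.1, 0.01, -0.01] [0.001, 0.0, 0.0]
1 [0.1, 0.01, -0.01] [0.001, 0.0, 0.0]
2 [0.1, 0.01, -0.01] [0.001, 0.0, 0.0]
3 [0.1, 0.01, -0.01] [0.001, 0.0, 0.0]
290 [163, 164, 166, 166, 165, 165, 165, 165, 165, 165, 165, 166, 166, 169, 143, 93, 68, 77, 78, 71, 74, 79, 89, 102, 120, 134, 150, 162, 178, 185, 185, 184, 184, 184, 185, 183, 184, 184, 184, 185, 185, 185, 185, 185]
304 [167, 168, 169, 168, 169, 168, 168, 167, 168, 168, 168, 167, 168, 173, 136, 78, 68, 79, 80, 70, 71, 73, 84, 100, 114, 131, 149, 164, 178, 183, 182, 183, 184, 183, 184, 184, 184, 185, 184, 184, 184, 185, 185, 184]
318 [168, 169, 167, 168, 167, 168, 168, 167, 169, 168, 167, 167, 168, 172, 125, 60, 68, 85, 83, 76, 82, 89, 98, 112, 125, 139, 153, 167, 179, 186, 185, 185, 184, 184, 186, 185, 185, 185, 185, 185, 185, 186, 184, 185]
332 [171, 171, 171, 171, 172, 169, 169, 167, 169, 167, 170, 170, 171, 158, 108, 67, 69, 84, 81, 71, 76, 82, 96, 111, 125, 140, 154, 167, 180, 186, 185, 186, 185, 185, 185, 186, 186, 186, 186, 185, 187, 186, 186, 186]
346 [168, 169, 168, 168, 169, 168, 168, 168, 168, 171, 170, 169, 172, 148, 94, 67, 72, 87, 83, 71, 73, 79, 91, 109, 123, 140, 155, 168, 183, 187, 186, 186, 186, 186, 187, 186, 185, 187, 187, 185, 186, 186, 186, 187]
```

Request:
play_rows --targets '[{"claw":1,"linear":[0.1,0,-0.03],"rotation":[0.002,0,0]},{"claw":1,"linear":[0.1,0,-0.02],"rotation":[0,0,0]},{"claw":1,"linear":[0.1,0,0],"rotation":[0,0,0]},{"claw":1,"linear":[0,0,0],"rotation":[0,0,0]},{"claw":1,"linear":[0,0,0],"rotation":[0,0,0]}]'

```text
time: 24.28
position: [0.4942, -0.0435, 0.0591]
tool_rot: [0.0, 1.569, -0.001]
ft_force: [0.4, -0.4, -3.6]
grip_width: 0.687
```

```bash
python3 - <<'E'
from h import *
print(pose()[0],get_state()["ft_force"]);plan([.4942,-.0435,.050],Rt(-.05,0),v=.002,w=3,maxr=10)
E
```

```text
[ 0.49424093 -0.04353797  0.0590758 ] [ 0.4298095  -0.36255313 -3.56042567]
rows 5 dist [-0.      0.     -0.0091] rot [0.  0.1 0. ]
0 [0.07, 0.0, -0.0] [0.0, 0.0, 0.0]
1 [0.07, 0.0, -0.0] [0.0, 0.0, 0.0]
2 [0.07, 0.0, -0.0] [0.0, 0.0, 0.0]
3 [0.07, 0.0, -0.0] [0.0, 0.0, 0.0]
4 [0.07, 0.0, -0.0] [0.0, 0.0, 0.0]
```

Perfect alignment. Descending slowly and watching the force.

Request:
play_rows --targets '[{"claw":1,"linear":[0.07,0,0],"rotation":[0,0,0]},{"claw":1,"linear":[0.07,0,0],"rotation":[0,0,0]},{"claw":1,"linear":[0.07,0,0],"rotation":[0,0,0]},{"claw":1,"linear":[0,0,0],"rotation":[0,0,0]}]'

```text
time: 24.62
position: [0.4944, -0.0434, 0.0534]
tool_rot: [0.0, 1.569, -0.001]
ft_force: [-0.7, 0.1, -4.2]
grip_width: 0.682
```

Request:
play_rows --targets '[{"claw":1,"linear":[0.06,0,0],"rotation":[0,0,0]},{"claw":1,"linear":[0,0,0],"rotation":[0,0,0]}]'

```text
time: 24.78
position: [0.4943, -0.0434, 0.0516]
tool_rot: [0.0, 1.569, -0.001]
ft_force: [-0.6, -0.7, -4.1]
grip_width: 0.687
```

Seam height is now about 45 mm, below the dowel tips, with no contact force, so the sockets are on the dowels.

Request:
play_rows --targets '[{"claw":1,"linear":[0.06,0,0],"rotation":[0,0,0]},{"claw":1,"linear":[0.06,0,0],"rotation":[0,0,0]},{"claw":1,"linear":[0,0,0],"rotation":[0,0,0]}]'

```text
time: 25.03
position: [0.4937, -0.0435, 0.0483]
tool_rot: [0.0, 1.57, -0.0]
ft_force: [-0.6, -0.3, -4.0]
grip_width: 0.687
```

Request:
play_rows --targets '[{"claw":1,"linear":[0.06,0,0],"rotation":[0,0,0]},{"claw":1,"linear":[0,0,0],"rotation":[0,0,0]}]'

```text
time: 25.2
position: [0.4936, -0.0435, 0.0466]
tool_rot: [0.0, 1.571, -0.001]
ft_force: [0.7, 0.2, -3.6]
grip_width: 0.689
```

Request:
play_rows --targets '[{"claw":1,"linear":[0.03,0,0],"rotation":[0,0,0]},{"claw":1,"linear":[0.03,0,0],"rotation":[0,0,0]}]'

```text
time: 25.37
position: [0.4938, -0.0435, 0.0463]
tool_rot: [0.001, 1.571, 0.0]
ft_force: [-4.8, 0.6, 7.3]
grip_width: 0.683
```

Request:
play_rows --targets '[{"claw":1,"linear":[0.03,0,0],"rotation":[0,0,0]},{"claw":1,"linear":[0.03,0,0],"rotation":[0,0,0]}]'

```text
time: 25.53
position: [0.4938, -0.0435, 0.0463]
tool_rot: [0.001, 1.572, 0.001]
ft_force: [-4.4, 0.9, 6.4]
grip_width: 0.681
```

Request:
play_rows --targets '[{"claw":1,"linear":[0.045,0,-0.01],"rotation":[0,0,0]},{"claw":1,"linear":[0.05,0,-0.005],"rotation":[0,0,0]}]'

```text
time: 25.7
position: [0.4939, -0.0434, 0.0463]
tool_rot: [0.002, 1.572, 0.002]
ft_force: [-6.0, 1.7, 12.5]
grip_width: 0.685
```

Request:
play_rows --targets '[{"claw":1,"linear":[0.055,0,-0.005],"rotation":[0,0,0]},{"claw":1,"linear":[0.055,0,-0.005],"rotation":[0,0,0]},{"claw":1,"linear":[0.055,0,-0.005],"rotation":[0,0,0]}]'

```text
time: 25.95
position: [0.4939, -0.0435, 0.0463]
tool_rot: [0.004, 1.573, 0.004]
ft_force: [-6.4, 0.3, 11.8]
grip_width: 0.684
```

Request:
play_rows --targets '[{"claw":1,"linear":[0.075,0,-0.01],"rotation":[0,0,0]},{"claw":1,"linear":[0.075,0,-0.01],"rotation":[0,0,0]},{"claw":1,"linear":[0.075,0,-0.01],"rotation":[0,0,0]}]'

```text
time: 26.2
position: [0.4939, -0.0434, 0.0463]
tool_rot: [0.007, 1.573, 0.006]
ft_force: [-7.0, 1.4, 14.6]
grip_width: 0.686
```

```bash
python3 - <<'E'
from h import *
np.set_printoptions(precision=4,suppress=True)
for i in range(6):
    n=("scene","side")[i%2];I=get_image(n);s=get_state();print(round(s["time"],2),np.array(s["position"]),np.array(s["ft_force"]),s["grip_width"]*87,np.array(s["tool_rot"]))
    if i<2:cv2.imwrite(f"pics/f_{n}.png",I)
# bystanders: difference of images around known places vs start
S0,S1=[cv2.imread(f"pics/{n}.png").astype(int) for n in("scene0","f_scene")]
for nm,(u,v,r) in {"kidney":(313,258,24),"cup":(418,236,24),"bowl":(370,187,18),"tape":(307,170,18)}.items():
    print(nm,"mean abs diff",np.abs(S0[v-r:v+r,u-r:u+r]-S1[v-r:v+r,u-r:u+r]).mean().round(1))
E
```

```text
26.25 [ 0.4939 -0.0434  0.0463] [-7.956   1.1195 14.3   ] 59.378349442471475 [0.0068 1.5731 0.0065]
26.3 [ 0.4939 -0.0434  0.0463] [-8.2023  1.3823 14.6538] 59.48975324799698 [0.0066 1.5731 0.0065]
26.35 [ 0.4939 -0.0434  0.0463] [-7.2218  0.9697 14.0751] 59.35875867859104 [0.0067 1.5731 0.0064]
26.4 [ 0.4939 -0.0434  0.0463] [-7.72    0.9979 14.8674] 59.56438980164607 [0.0066 1.5731 0.0065]
26.45 [ 0.4939 -0.0434  0.0463] [-8.2274 -0.1283 14.9177] 59.6720421637572 [0.0066 1.5731 0.0065]
26.5 [ 0.4939 -0.0434  0.0463] [-8.0546  1.3182 15.1916] 59.625658138274446 [0.0066 1.5731 0.0065]
kidney mean abs diff 41.8
cup mean abs diff 8.8
bowl mean abs diff 6.1
tape mean abs diff 69.5
```

```bash
python3 - <<'E'
from h import *
I=cv2.imread("pics/f_scene.png")
for y in (-.115,-.13,-.145,-.153,-.165): print(y,I[tuple(np.round(proj("scene",[[.4945,y,.045]])[0][::-1]).astype(int))])
close_job()
E
```

```text
-0.115 [ 59  86 129]
-0.13 [ 59  88 134]
-0.145 [ 59  89 136]
-0.153 [ 58  85 130]
-0.165 [ 98 125 162]
the job is handed in; nothing more can be done
```

The mould is closed over the model. The arm is still gripping the upper half and pressing it down. I handed the job in at about 26.5 s of the 64 s allowed.

**What I did:**
- **Model:** My first close was off-centre: it tipped the model about 7°, and the model stood up again when I let go. I corrected the alignment, gripped the stem, turned the model level, laid it in the hollow and let go.
- **Upper half:** The notch at its -y end and the solid +y end showed it was already the right way round. I carried it over and lowered it onto the dowels.

**Last checks:**
- **Fit:** The sockets went down past the dowel tips with no resistance, and contact came at the expected closed height (TCP 46.3 mm). The seam closing fully is inferred from that height and the force, as I didn't view it afterwards.
- **Push:** The upward force read a steady 14–15 N. With the upper half's weight (about 3.8 N), that is about 18–19 N between the halves. The jaws stayed at 59.5 mm on a 60 mm block, set to 60 N.
- **Model:** Before closing, its foot measured about -33 to -35 mm in block x, against -36 mm nominal. In the last scene picture, colours along the stem are brown out to where its end should be.

**Less certain:**
- **Sideways force:** There was about 8 N sideways (-x), creeping up from about 4 N as I pressed. The tool position stayed steady, so I left it.
- **Bystanders:** The cup and bowl look unchanged in before/after pictures. The same check was inconclusive for the rib and tape, which the arm or its shadow covers. I planned every move to stay clear of them.

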